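# Lock the sample tray into its transport carrier with the draw latch

### The job

Lock the sample-box tray of the transport carrier for the journey: hook the wire loop of its draw latch over the sprung keeper at the front of the tray so that its bar drops into the keeper's slot and is caught under its lip, then press the lever over and down flat, past centre, so that the tray is drawn home against its rubber stops and stays locked. Feel your way and press gently, with no more than the latch needs: stop as soon as you feel the lever is down and do not lean on it. Leave the things lying around the carrier where they are.

Things in the scene. Friction and masses are not known exactly. Their poses are not given: they have to be found in the camera images.
- carrier: Fixed aluminium carrier: pan 346 x 116 x 12 mm, grey latch block (top 45 mm up) at x -80 to +12 mm, sliding tray with white lidded box from x = 135 mm on. Origin on the table straight below the lever's pivot; x runs level from latch to tray, z up, y across, along the pivots. From x = 12 to 110 mm only the flat pan lies below the loop; at x 115 to 135 mm two posts 40 mm high, 31 to 49 mm off the middle.
- pivot (a point): Middle of the lever's pivot axis, 55 mm above the table, fixed; axes as the carrier's.
- lever (a joint): Angle of the steel lever about the pivot: 0 = flat on the latch block, pointing to the carrier's -x (closed, hard stop), pi/2 = straight up, more = leaning to the tray (limit 2.6). Plate 28 mm wide, 4 mm thick, mid plane through the pivot, end 67 mm from it. Stays where it is left but follows when the loop is pulled (1 to 2 N).
- lever_tip (a point): Middle of the lever's rolled end, on the face that is on top when flat, 63 mm from the pivot. With the loop hooked, pressing there takes about 4 to 12 N, most about half way down; the load is gone some 0.2 rad before flat, and past that the lever holds itself down.
- loop_pin (a point): Middle of the pin on the lever from which the loop hangs, 24 mm from the pivot: with the lever flat 23.5 mm to -x of the pivot and 5 mm below it; it turns with the lever (over the pivot's top toward the tray as the lever opens).
- loop (a joint): Angle of the wire loop about its pin: the loop's slope above level, toward the tray, is this value minus the lever's value. The pin has a little friction: the loop stays up when steep, but sinks by its own weight (40 g) when let go near level.
- bar_mid (a point): Middle of the cross bar at the loop's free end, on its axis. The loop is a U of steel wire 6 mm thick: bar's axis 110 mm from the pin's, parallel to the carrier's y; two straight side wires 20 mm either side of the middle, so 46 mm wide outside: grip it across that width, just short of the bar. If it turns far between the fingers it slips: then take it anew.
- tray_mark (a point): Point of the tray where the axis of the seated bar lies if the keeper is in the middle of its slot and not pulled; axes as the carrier's; 52 mm above the table, 98.5 mm from the pivot when the tray is home. The keeper is screwed down up to 9 mm to either side (x) of this: that offset is not measured and must be felt or seen.
- tray (a joint): Slide of the tray along the carrier's x, m: 0 = home against its rubber stops, grows as it stands open (to 0.012); 4 N of friction. Closing the latch draws it home.
- keeper (a joint): Pull of the keeper toward the latch against its spring (12 N to start, then 0.7 N per mm), m; 0.003 to 0.021 when latched. Keeper: steel block 54 x 22 mm with flat top and a slot across it, 9 mm wide at the top, open at both sides, floor 3 mm below the seated bar's axis, undercut on the latch side: there the bar seats behind a leaning hook and below a lip.
- keeper_root (a point): Point on the tray's front wall above the keeper's tongue, 38 mm to +x of tray_mark. From the keeper's own seat the bar's axis enters the slot at +3.4 to +6.6 mm in x, sinks 11.5 mm, then slides back under the lip to 0. The flat top runs 22 mm to the latch side and 32 mm to the tray side; a bar resting on it is 11.5 mm above tray_mark, one in the slot level with it.
- swabs: Stack of white gauze swabs, 46 x 60 x 28 mm, lying beside the carrier; origin under its middle. Bystander.
- band: Rolled tourniquet with buckle, 62 x 46 x 24 mm, lying beside the carrier; origin at its underside. Bystander.
- pen: Marker pen, 126 mm long, 16 mm high, lying beside the carrier; origin at its underside. Bystander.
- ointment: Small white bottle, 30 x 30 x 55 mm, standing to the left; origin under its middle. Bystander.
- pouch: Flat sample pouch, 38 x 112 x 24 mm, farther back on the right; origin at its underside. Bystander.

How it is judged:
By the outcome, as a careful person would: the job done as asked, in the order asked, and still so for the second after the job is handed in, with the robot touching nothing.
It also fails if it takes over 67 s, if anything falls off the work surface, if the arm or the gripper's body presses on something with over 40 N, if the wrist force passes 120 N, or if a joint passes its speed limit or range.

### The arm

A 6-joint arm with a two-finger parallel gripper is mounted at the origin on a cart in front of the work surface, level with it; the furniture and walls round the work are solid. World frame = base frame: x ahead of the robot, y to its left, z up, the work surface at z = 0. Lengths are in m, angles in rad, forces in N, time in s.
With the tool pointing down it reaches from about 0.325 to 0.775 m from the base axis. Payload 5.5 kg.
Tool frame: the origin (TCP) lies midway between the tips of the shut fingers; the grasp point (between the pads) lies 19 mm behind it; z points along the fingers, y is the direction in which the jaws open and shut (so a half turn about z gives the same grasp; the last joint's range is limited). The gripper opens to 88 mm and grips with 3 to 60 N. Pads are 20 mm wide; open, the fingers measure 115 mm over their backs; the gripper's body (75 mm by 178 mm) begins 61 mm behind the grasp point.
Start: joints at [-1.339, 0.091, 1.231, -0, 1.82, -0.057], TCP at [0.171, -0.575, 0.19] pointing down, gripper open.
Joint ranges: [-2.87, 2.87], [-0.86, 2.18], [0.17, 2.46], [-1.51, 4.65], [0.06, 2.69], [-2.65, 2.65]. Speed limits (rad/s): [2.57, 2.57, 3.01, 3.14, 3.14, 3.14].

### API

Orientations are given as a rotation vector (axis times angle).
In Python, from rig import * gives the robot as it stands. The module is installed in compiled form; this text tells all that it offers.
- The arm moves only by the tool apply_moves, never from a script. Its argument "moves" is a list of rows, each an object of numbers: "tx", "ty", "tz": the shift along the tool's x, y, z in mm; "roll": the turn about the tool's z in rad. In form: [{"tx": .., "ty": .., "tz": .., "roll": ..}, ...]. A call has 1 to 8 rows; each row shifts and turns the commanded pose from where the row before left it, along the tool's axes as they then stand; what a row does not reach is not made up. A row lasts 1/12 s, in which the tool goes at most 41.7 mm and 7.16 degrees, less where a joint would pass 70% of its speed; a pose out of reach is approached as far as the arm can. A call with a gripper value outside its range is refused whole. "grip" is the closure, from 0 (fully open) to 1 (shut), set as the call begins (left out, the last holds). The fingers move at their own pace and stop on an object; the grip force is fixed at half the most. Time passes only in rows, so rows that do not move let the fingers close. It gives the time, the measured TCP pose, the force and the opening at its end, in the units of the state.
- get_obs(): the state, without advancing time (a new reading comes with each control period).
- capture(name): name is "side" or "top"; returns the picture (420x560x3 uint8, red, green, blue); there is no depth.
- camera_model(name): a dict with "fx", "fy", "cx", "cy" (pixels), "k1" (the pictures are not rectified: a ray, as slopes to the right and down, at radius r is drawn at 1 + k1 r^2 times it, then the intrinsics apply), "xyz" and "attitude" of the camera in the world. Camera axes: x right, y down, z forward; pixel columns grow to the right and rows downward; lengths in m; the calibration is good to about 2 mm. A picture is of the moment at which its call begins. camera_model takes no time and is no camera call.
- hand_in(): hands the job in, once; it reports no verdict.
The state is a dict: "time_s": time; "joint_positions": joint angles; "qd": joint speeds; "joint_efforts": joint torques, N m; "eef_pos": TCP position; "orientation": TCP orientation; "wrist_force": force on the tool from outside, world axes, zero at the start; "torque": the same for the moment, N m; "width": finger opening in m.
Only numpy, scipy, OpenCV 4.12 (cv2) and the standard library are available. Lean on these libraries where they do the work, as an engineer would, in place of code of your own. Each camera call takes 0.05 s, during which the arm holds its last target.

## Working session

There is one attempt and no reset: what is moved stays moved. The work goes in short steps, Python scripts to look and compute and a tool call to move; the robot and the scene stay as the last step left them, time stands still between calls to the robot, and variables do not carry over. Pictures are saved under pics/ and viewed, and the job is handed in when it is done.

Besides the shell and the picture viewer there is one more tool, called after "Emit:" by a JSON object that holds its "api" and its "payload". apply_moves: Moves the arm, as the interface text tells. Its arguments: {"type":"object","properties":{"moves":{"type":"array"},"grip":{"type":"number"}},"required":["moves"]}

```bash
mkdir -p pics
cat > h.py <<'E'
from rig import *
import numpy as np, cv2
from scipy.spatial.transform import Rotation as R
E
python3 - <<'E'
from h import *
o=get_obs(); print(o)
for n in("side","top"):
    im=capture(n); cv2.imwrite(f"pics/{n}0.png",im[:,:,::-1]); print(camera_model(n))
E
```

```text
{'time_s': 0.0, 'joint_positions': array([-1.33870998e+00,  9.18255888e-02,  1.23185789e+00,  6.19556334e-06,
        1.81980146e+00, -5.67027005e-02]), 'qd': array([-8.86852192e-04,  3.85779705e-04,  9.93774468e-05, -2.35086944e-05,
       -1.41862939e-03, -4.08489152e-04]), 'joint_efforts': array([-6.08051687e-04, -4.46456802e+01, -4.06445396e+01,  6.97971904e-02,
        2.93137506e-02, -1.28010270e-04]), 'eef_pos': array([ 0.170792  , -0.57480734,  0.18874267]), 'orientation': array([-3.10703249e+00, -4.51785121e-01,  2.50772746e-04]), 'wrist_force': array([-0.26153271, -1.50838904, -0.12811321]), 'torque': array([ 0.0265133 , -0.00659378, -0.0018551 ]), 'width': 0.08775519046997551}
{'fx': 413.92781582328877, 'fy': 413.92781582328877, 'cx': 276.36985042949567, 'cy': 213.0611776498589, 'k1': -0.013209736098688184, 'xyz': array([0.1197691 , 0.85399368, 0.55071263]), 'attitude': array([-0.62601852,  2.38619216, -1.48478719])}
{'fx': 472.4670899258734, 'fy': 472.4670899258734, 'cx': 278.9603860967016, 'cy': 211.85855792187218, 'k1': -0.05825416844654198, 'xyz': array([ 3.57686773e-01, -4.75119158e-04,  1.31770170e+00]), 'attitude': array([-2.16538786,  2.11741344, -0.17829852])}
```

View pics/side0.png

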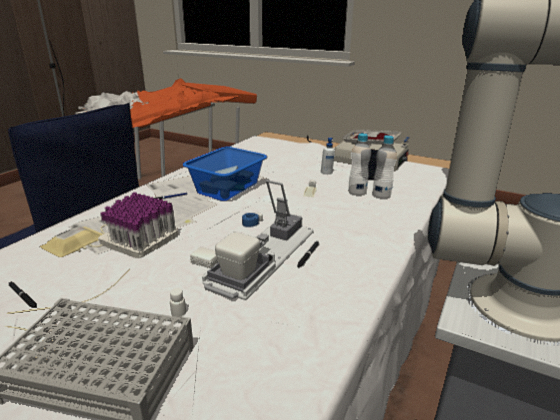

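View pics/top0.png

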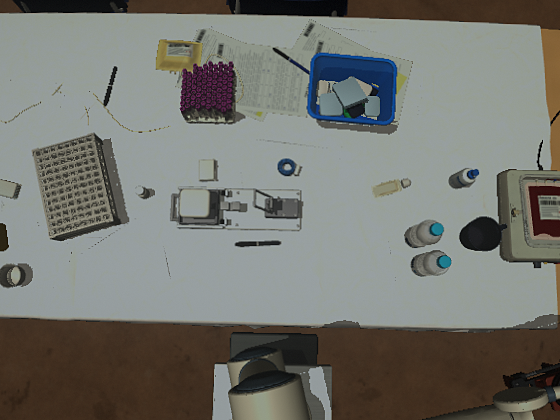

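```bash
cat >> h.py <<'E'
def cam(n):
    c=camera_model(n); return c,R.from_rotvec(c['attitude']).as_matrix(),np.array(c['xyz'])
def proj(n,P):
    c,M,t=cam(n); p=(np.atleast_2d(P)-t)@M; s=p[:,:2]/p[:,2:]
    s=s*(1+c['k1']*(s**2).sum(1,keepdims=True))
    return s*[c['fx'],c['fy']]+[c['cx'],c['cy']]
def ray(n,u,v):
    c,M,t=cam(n); d=np.array([(u-c['cx'])/c['fx'],(v-c['cy'])/c['fy']]); s=d.copy()
    for _ in range(20): s=d/(1+c['k1']*(s@s))
    return t,M@np.array([s[0],s[1],1.])
def onz(n,u,v,z):
    t,d=ray(n,u,v); return t+d*(z-t[2])/d[2]
def tri(u1,v1,u2,v2):
    a,d=ray('side',u1,v1); b,e=ray('top',u2,v2)
    d=d/np.linalg.norm(d);e=e/np.linalg.norm(e)
    s=np.linalg.lstsq(np.c_[d,-e],b-a,rcond=None)[0]
    p=a+s[0]*d;q=b+s[1]*e
    return (p+q)/2,np.linalg.norm(p-q)
def crop(n,src,u0,v0,w,hh,k,out):
    im=cv2.imread(src)[v0:v0+hh,u0:u0+w]; im=cv2.resize(im,None,fx=k,fy=k,interpolation=cv2.INTER_CUBIC)
    for i in range(0,w,10):
        cv2.putText(im,str(u0+i),(i*k,8),0,.3,(0,0,255),1) if i%20==0 else 0; cv2.line(im,(i*k,10),(i*k,14),(0,0,255),1)
    for i in range(0,hh,10):
        cv2.putText(im,str(v0+i),(0,i*k+3),0,.3,(0,0,255),1)
    cv2.imwrite(out,im)
E
python3 - <<'E'
from h import *
crop('side','pics/side0.png',195,170,130,135,5,'pics/side0c.png'.replace('0c','0c')) if 0 else crop('side','pics/side0.png',195,172,130,118,5,'pics/s0c.png')
crop('top','pics/top0.png',160,150,155,110,5,'pics/t0c.png')
E
```

```text
(no output)
```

View pics/s0c.png

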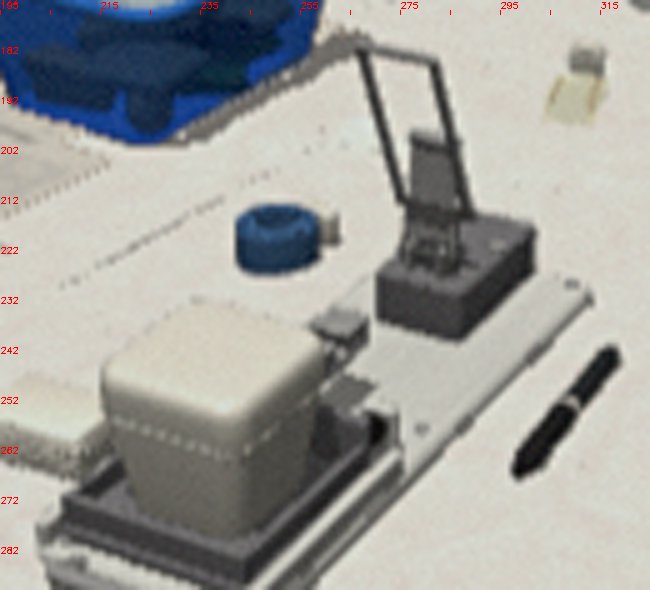

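View pics/t0c.png

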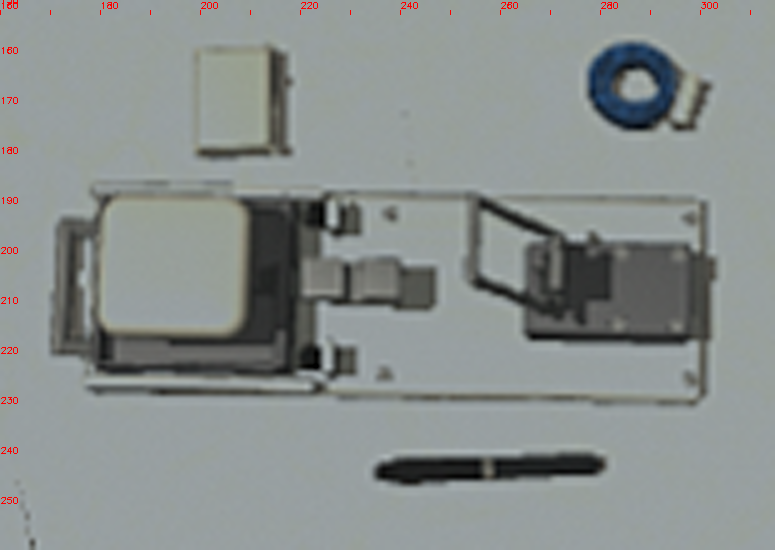

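```bash
cat > fit.py <<'E'
from h import *
from scipy.optimize import least_squares
def c2w(p,P):
    c,s=np.cos(p[2]),np.sin(p[2]); P=np.atleast_2d(P)
    return np.c_[p[0]+c*P[:,0]-s*P[:,1],p[1]+s*P[:,0]+c*P[:,1],P[:,2]]
def pin(th): # carrier x,z
    a0=np.arctan2(-.005,-.0235) ; r=np.hypot(.0235,.005); a=a0-th
    return np.array([r*np.cos(a),.055+r*np.sin(a)])
def bar(th,ph):
    s=ph-th # slope above level toward tray
    return pin(th)+.11*np.array([np.cos(s),np.sin(s)])
def lev(th,d=.063,f=.002):
    # along lever: angle pi-th ; top face normal when flat = +z
    a=np.pi-th; u=np.array([np.cos(a),np.sin(a)]); n=np.array([np.sin(th),np.cos(th)])
    return np.array([0,.055])+d*u+f*n
E
python3 - <<'E'
from fit import *
b,e=tri(267.4,182,254.6,190);print('barA',b,e)
b2,e=tri(282.2,184.4,255.2,205.5);print('barB',b2,e)
m,e=tri(274.8,183.2,254.9,197.6);print('barmid',m,e)
q,e=tri(275.6,213,271.4,197.3);print('pinA',q,e)
q2,e=tri(289,215,272,211.4);print('pinB',q2,e)
for n,u,v,z in [('top',300.5,190,.012),('top',300.5,229.5,.012),('top',178,187.5,.012),('top',265.5,199,.045),('top',265.5,217,.045),('top',298,217.5,.045),('top',298,199,.045),('side',290,239.5,.045),('side',270.8,230,.045)]:
    print(n,u,v,onz(n,u,v,z))
E
```

```text
barA [0.59218756 0.0538867  0.17571751] 0.004913752942625533
barB [0.55316833 0.05121689 0.17651381] 0.005176521453389949
barmid [0.5728034  0.05247007 0.17608634] 0.005467170353278226
pinA [0.59321094 0.01285608 0.07464561] 0.007101087964053763
pinB [0.55486526 0.01049058 0.07722935] 0.006495977103367693
top 300.5 190 [ 0.6314463 -0.0665415  0.012    ]
top 300.5 229.5 [ 0.51923698 -0.06816418  0.012     ]
top 178 187.5 [0.63068128 0.27955563 0.012     ]
top 265.5 199 [0.59710222 0.03068484 0.045     ]
top 265.5 217 [0.54725669 0.02937555 0.045     ]
top 298 217.5 [ 0.5479151  -0.05915871  0.045     ]
top 298 199 [ 0.59918268 -0.05837483  0.045     ]
side 290 239.5 [0.51660099 0.07010099 0.045     ]
side 270.8 230 [0.5814189  0.05145681 0.045     ]
```

Run:
```python
from fit import *
hb=.025
def model(p):
    X=p[:3];th,ph=p[3:5];xe=p[5];hb=p[6]
    b=bar(th,ph);q=pin(th);l=lev(th,.067,0)
    T=[((xe,-.058,.012),'top',300.5,190),((xe,.058,.012),'top',300.5,229.5),((xe+.346,-.058,.012),'top',178,187),
     ((.012,-hb,.045),'top',265.5,199),((.012,hb,.045),'top',265.5,217),((-.08,hb,.045),'top',299,217.5),((-.08,-hb,.045),'top',299,199.5),
     ((b[0],-.020,b[1]),'top',254.6,190.2),((b[0],.020,b[1]),'top',255.2,205.3),
     ((q[0],-.020,q[1]),'top',271.4,197.3),((q[0],.020,q[1]),'top',272,211.4),
     ((b[0],-.020,b[1]),'side',268,182.2),((b[0],.020,b[1]),'side',281.6,184.4),
     ((q[0],-.020,q[1]),'side',275.6,213),((q[0],.020,q[1]),'side',289,215),
     ((l[0],-.014,l[1]),'side',277.4,198.4),((l[0],.014,l[1]),'side',286.4,200.4),
     ((xe,.058,.012),'side',313,231),((.012,hb,.012),'side',286.5,239.5),((.012,-hb,.012),'side',270.8,233)]
    return T
# sanity: +y_c = -world x
def res(p,full=False):
    T=model(p);r=[]
    for P,n,u,v in T:
        # first tuple y: negative => world +x (up in top image)
        r.append(proj(n,c2w(p[:3],P))[0]-[u,v]-(p[7:9] if n=='side' else 0))
    r=np.array(r)
    return r if full else np.r_[r.ravel(),p[7:9]*.3]
p0=[.573,.019,np.pi/2+.01,2.0,3.2,-.086,.025,0,0]
s=least_squares(res,p0,loss='soft_l1')
print(np.round(s.x,4),s.x[2]-np.pi/2);print(np.round(res(s.x,True),1))
p=s.x;np.save('p.npy',p);print('bar',c2w(p[:3],[*np.r_[bar(*p[3:5])][:1],0,bar(*p[3:5])[1]]),'slope',p[4]-p[3], 'pin',pin(p[3]))
```

```text
Traceback (most recent call last):
  File "h.py", line 7, in proj
    c,M,t=cam(n); p=(np.atleast_2d(P)-t)@M; s=p[:,:2]/p[:,2:]
          ~~~^^^
  File "h.py", line 5, in cam
    c=camera_model(n); return c,R.from_rotvec(c['attitude']).as_matrix(),np.array(c['xyz'])
ValueError: time passes only in moves, steps and waits
```

```bash
python3 - <<'E'
s=open('h.py').read()
s=s.replace("def cam(n):\n    c=camera_model(n);","""CM={'side':dict(fx=413.92781582328877,fy=413.92781582328877,cx=276.36985042949567,cy=213.0611776498589,k1=-0.013209736098688184,xyz=[0.1197691,0.85399368,0.55071263],attitude=[-0.62601852,2.38619216,-1.48478719]),
'top':dict(fx=472.4670899258734,fy=472.4670899258734,cx=278.9603860967016,cy=211.85855792187218,k1=-0.05825416844654198,xyz=[0.357686773,-4.75119158e-04,1.3177017],attitude=[-2.16538786,2.11741344,-0.17829852])}
def cam(n):
    c=CM[n];""")
open('h.py','w').write(s)
E
cat > fit0.py <<'E'
from fit import *
def model(p):
    X=p[:3];th,ph=p[3:5];xe=p[5];hb=p[6]
    b=bar(th,ph);q=pin(th);l=lev(th,.067,0)
    T=[((xe,-.058,.012),'top',300.5,190),((xe,.058,.012),'top',300.5,229.5),((xe+.346,-.058,.012),'top',178,187),
     ((.012,-hb,.045),'top',265.5,199),((.012,hb,.045),'top',265.5,217),((-.08,hb,.045),'top',299,217.5),((-.08,-hb,.045),'top',299,199.5),
     ((b[0],-.020,b[1]),'top',254.6,190.2),((b[0],.020,b[1]),'top',255.2,205.3),
     ((q[0],-.020,q[1]),'top',271.4,197.3),((q[0],.020,q[1]),'top',272,211.4),
     ((b[0],-.020,b[1]),'side',268,182.2),((b[0],.020,b[1]),'side',281.6,184.4),
     ((q[0],-.020,q[1]),'side',275.6,213),((q[0],.020,q[1]),'side',289,215),
     ((l[0],-.014,l[1]),'side',277.4,198.4),((l[0],.014,l[1]),'side',286.4,200.4),
     ((xe,.058,.012),'side',313,231),((.012,hb,.012),'side',286.5,239.5),((.012,-hb,.012),'side',270.8,233)]
    return T
def res(p,full=False):
    T=model(p);r=[]
    for P,n,u,v in T:
        r.append(proj(n,c2w(p[:3],P))[0]-[u,v]-(p[7:9] if n=='side' else 0))
    r=np.array(r)
    return r if full else np.r_[r.ravel(),p[7:9]*.3]
p0=[.573,.019,np.pi/2+.01,2.0,3.2,-.086,.025,0,0]
s=least_squares(res,p0,loss='soft_l1')
print(np.round(s.x,4),s.x[2]-np.pi/2);print(np.round(res(s.x,True),1))
p=s.x;np.save('p.npy',p);b=bar(*p[3:5]);print('bar',b,c2w(p[:3],[b[0],0,b[1]]),'slope',p[4]-p[3], 'pin',pin(p[3]))
E
python3 fit0.py
```

```text
[ 0.5742  0.0178  1.5738  1.5357  2.7157 -0.0842  0.0244 -1.3225 -1.1818] 0.0029568329070392974
[[-0.1 -0.3]
 [-0.6  1. ]
 [-0.1  0.3]
 [ 0.3 -0.5]
 [-0.1 -0.9]
 [ 0.2 -0.7]
 [ 0.4 -0.3]
 [ 0.3 -0.4]
 [-0.7  0.5]
 [ 0.8  0.6]
 [-0.1  1.3]
 [-1.  -1. ]
 [ 0.  -0.1]
 [-0.2 -0.6]
 [ 0.1  0.8]
 [-0.5 -0.4]
 [ 0.2 -0.1]
 [ 1.2 -1.5]
 [ 0.4  2.3]
 [-0.2  4.2]]
bar [0.03608285 0.18001558] [[0.57406304 0.05387009 0.18001558]] slope 1.1799729672679184 pin [-0.00582163  0.07831005]
```

Run:
```python
from fit import *
p=np.load('p.npy')
crop('top','pics/top0.png',212,180,60,48,12,'pics/t0k.png')
crop('side','pics/side0.png',240,212,60,50,12,'pics/s0k.png')
def inv(P):
    c,s=np.cos(p[2]),np.sin(p[2]);d=P[:2]-p[:2];return np.array([c*d[0]+s*d[1],-s*d[0]+c*d[1]])*1000
for u in (220,229,231,240): print(u,inv(onz('top',u,206,.0605)))
# predicted side px for keeper seat x
for x in (.08,.09,.1,.11,.12,.13): print(x,proj('side',c2w(p[:3],[(x,-.011,.0605),(x,.011,.0605)]))-p[7:9])
```

```text
220 [134.8429074    1.64226965]
229 [110.53413427   1.15410071]
231 [105.1335391    1.04555302]
240 [80.83553946  0.55676521]
0.08 [[261.42486475 233.16586004]
 [269.20967396 235.33772565]]
0.09 [[259.29801106 234.89990469]
 [267.12375684 237.10554293]]
0.1 [[257.13772367 236.66120141]
 [265.00471526 238.90141682]]
0.11 [[254.94321597 238.45039125]
 [262.85176162 240.72601401]]
0.12 [[252.71367668 240.26813528]
 [260.66408342 242.58002224]]
0.13 [[250.448269   242.11511542]
 [258.44084227 244.4641512 ]]
```

View pics/t0k.png

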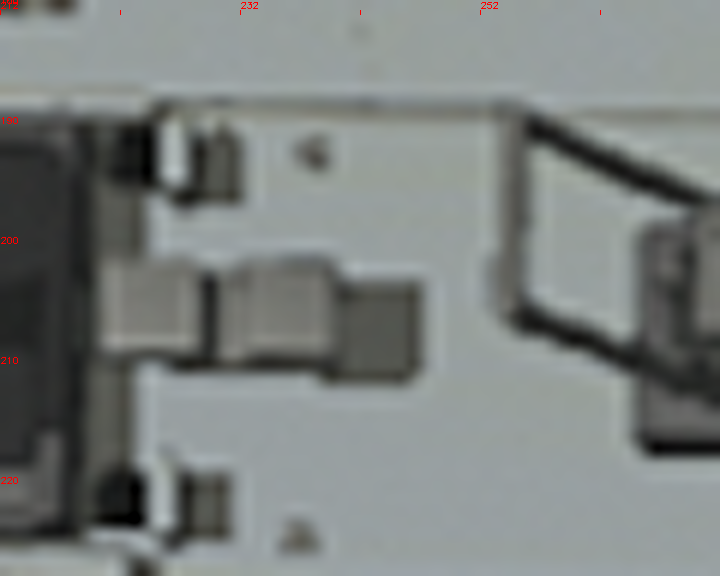

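View pics/s0k.png

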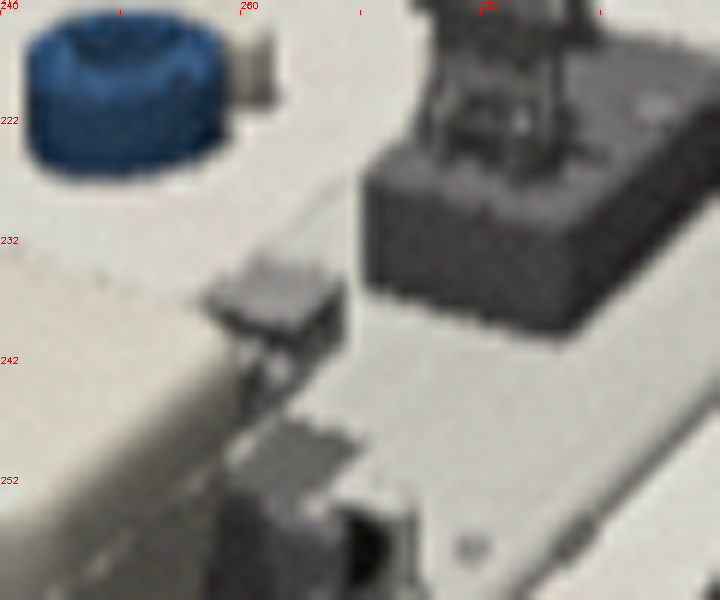

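Run:
```python
from h import *
b=onz('side',358,196,0);print('bottle base',b,onz('top',420,245,0))
for z in (.1,.15,.2,.25):print(z,proj('side',[b[0],b[1],z]))
```

```text
bottle base [ 0.48983749 -0.36419374  0.        ] [ 0.48418616 -0.40632146  0.        ]
0.1 [[360.90781307 167.24063817]]
0.15 [[362.43155384 152.12931393]]
0.2 [[364.00463831 136.49880712]]
0.25 [[365.62929588 120.32379149]]
```

Emit:
{"api": "apply_moves", "payload": {"moves": [{"tz":-22,"roll":-0.12},{"tz":-22,"roll":-0.12},{"tz":-22,"roll":-0.12},{"tz":-22,"roll":-0.12},{"tz":-22,"roll":-0.12},{"tz":-22,"roll":-0.12},{"tz":-22,"roll":-0.12},{"tz":-22,"roll":-0.12}]}}

```text
validation failed for argument at $.mo...
```

Emit:
{"api": "apply_moves", "payload": {"moves": [{"roll":-0.11},{"roll":-0.11},{"roll":-0.105},{}]}}

```text
validation failed for argument at $.mo...
```

Emit:
{"api": "apply_moves", "payload": {"moves": [{"tx":0,"ty":0,"tz":-22,"roll":-0.12},{"tx":0,"ty":0,"tz":-22,"roll":-0.12},{"tx":0,"ty":0,"tz":-22,"roll":-0.12},{"tx":0,"ty":0,"tz":-22,"roll":-0.12},{"tx":0,"ty":0,"tz":-22,"roll":-0.12},{"tx":0,"ty":0,"tz":-22,"roll":-0.12},{"tx":0,"ty":0,"tz":-22,"roll":-0.12},{"tx":0,"ty":0,"tz":-22,"roll":-0.12}]}}

```text
time_s: 0.77
eef_pos: [0.1709, -0.575, 0.3664]
orientation: [-2.543, -1.844, -0.001]
wrist_force: [0.4, -0.4, 0.1]
width: 0.0876
```

Emit:
{"api": "apply_moves", "payload": {"moves": [{"tx":0,"ty":0,"tz":0,"roll":-0.11},{"tx":0,"ty":0,"tz":0,"roll":-0.11},{"tx":0,"ty":0,"tz":0,"roll":-0.105}]}}

```text
time_s: 1.02
eef_pos: [0.1709, -0.5754, 0.3658]
orientation: [2.212, 2.231, -0.0]
wrist_force: [0.7, -0.4, 0.4]
width: 0.0875
```

```bash
cat > st.py <<'E'
from fit import *
p=np.load('p.npy')
def st():
    o=get_obs();M=R.from_rotvec(o['orientation']).as_matrix();e=o['eef_pos']
    c,s=np.cos(p[2]),np.sin(p[2]);d=e[:2]-p[:2]
    print('t %.2f eef %s carrier xy %s mm F %s w %.4f'%(o['time_s'],np.round(e,4),np.round([1000*(c*d[0]+s*d[1]),1000*(-s*d[0]+c*d[1])],1),np.round(o['wrist_force'],2),o['width']))
    print('tx',np.round(M[:,0],4),'ty',np.round(M[:,1],4),'tz',np.round(M[:,2],4))
    return o,M
def to(P,M,e): print('need tool mm',np.round(M.T@(np.array(P)-e)*1000,1))
E
python3 -c "
from st import *
o,M=st();to([.574,.049,.3],M,o['eef_pos'])"
```

```text
t 1.02 eef [ 0.1709 -0.5754  0.3658] carrier xy [-592.  405.] mm F [ 0.69 -0.43  0.45] w 0.0875
tx [-0.0084  1.     -0.    ] ty [1.     0.0084 0.    ] tz [ 0. -0. -1.]
need tool mm [621.  408.3  65.8]
```

Emit:
{"api": "apply_moves", "payload": {"moves": [{"tx":33,"ty":21.5,"tz":0,"roll":0},{"tx":33,"ty":21.5,"tz":0,"roll":0},{"tx":33,"ty":21.5,"tz":0,"roll":0},{"tx":33,"ty":21.5,"tz":0,"roll":0},{"tx":33,"ty":21.5,"tz":0,"roll":0},{"tx":33,"ty":21.5,"tz":0,"roll":0},{"tx":33,"ty":21.5,"tz":0,"roll":0},{"tx":33,"ty":21.5,"tz":0,"roll":0}]}}

```text
time_s: 1.68
eef_pos: [0.3426, -0.3089, 0.3655]
orientation: [-2.218, -2.224, -0.0]
wrist_force: [1.5, -0.8, -0.1]
width: 0.088
```

Emit:
{"api": "apply_moves", "payload": {"moves": [{"tx":33,"ty":21.5,"tz":0,"roll":0},{"tx":33,"ty":21.5,"tz":0,"roll":0},{"tx":33,"ty":21.5,"tz":0,"roll":0},{"tx":33,"ty":21.5,"tz":0,"roll":0},{"tx":33,"ty":21.5,"tz":10,"roll":0},{"tx":33,"ty":21.5,"tz":10,"roll":0},{"tx":33,"ty":21.5,"tz":15,"roll":0},{"tx":33,"ty":21.5,"tz":15,"roll":0}]}}

```text
time_s: 2.35
eef_pos: [0.5135, -0.0449, 0.3156]
orientation: [2.218, 2.225, 0.0]
wrist_force: [0.3, -0.5, -0.4]
width: 0.0877
```

Emit:
{"api": "apply_moves", "payload": {"moves": [{"tx":33,"ty":21.5,"tz":15,"roll":0},{"tx":30,"ty":20,"tz":10,"roll":0},{"tx":15,"ty":11,"tz":0,"roll":0},{"tx":10,"ty":10,"tz":0,"roll":-0.005},{"tx":5,"ty":2,"tz":0,"roll":0},{"tx":0,"ty":0,"tz":0,"roll":0}]}}

```text
time_s: 2.85
eef_pos: [0.5769, 0.0469, 0.2904]
orientation: [-2.21, -2.231, 0.002]
wrist_force: [-0.0, 0.2, -0.3]
width: 0.0877
```

```bash
python3 -c "
from st import *
o,M=st();to([.574,.049,.148],M,o['eef_pos'])
for n in('side','top'): cv2.imwrite(f'pics/{n}1.png',capture(n)[:,:,::-1])
crop('','pics/side1.png',215,100,130,118,5,'pics/s1c.png')
crop('','pics/top1.png',200,150,130,110,5,'pics/t1c.png')
"
```

```text
t 2.85 eef [0.5769 0.0469 0.2904] carrier xy [29.1 -2.8] mm F [-0.03  0.17 -0.31] w 0.0877
tx [-9.3e-03  1.0e+00  1.0e-04] ty [ 1.      0.0093 -0.0018] tz [-1.8e-03  1.0e-04 -1.0e+00]
need tool mm [  2.2  -2.6 142.4]
```

View pics/s1c.png

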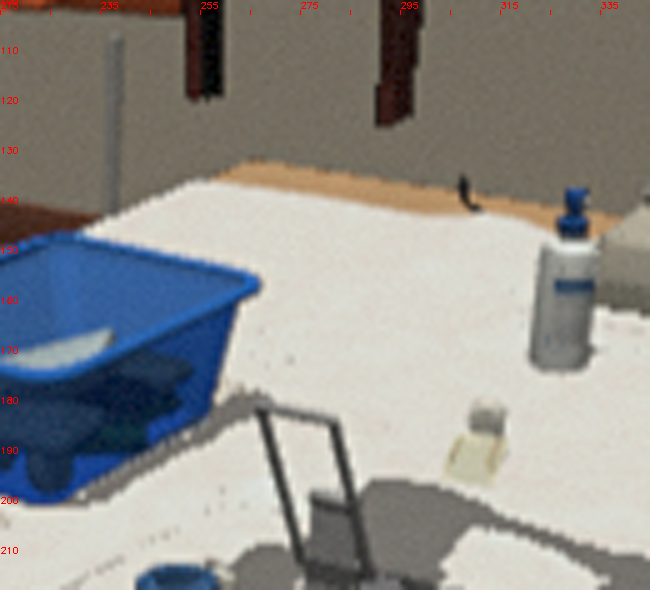

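View pics/t1c.png

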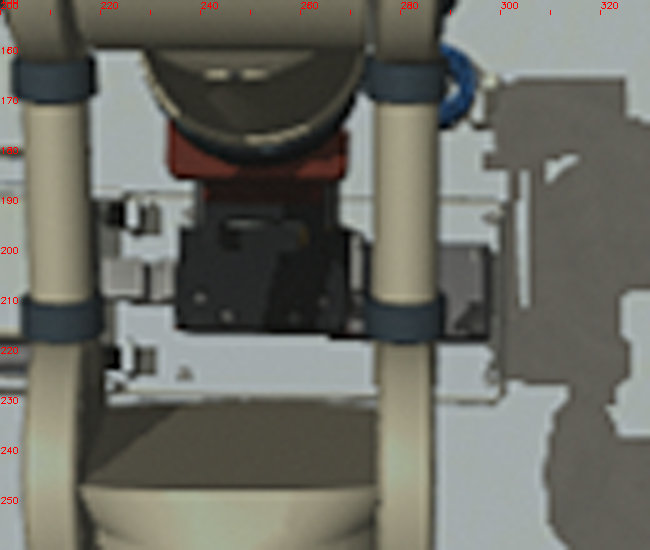

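```bash
python3 -c "
from st import *
e=np.array([.5769,.0469,.2904])
for dx in(.044,.0575,-.044,-.0575):
  for dy in (-.01,.01): print(dx,dy,proj('side',e+[dx,dy,0])-0*p[7:9])
print(p[7:9])"
```

```text
0.044 -0.01 [[259.29725637 131.85134592]]
0.044 0.01 [[254.80440649 133.84074941]]
0.0575 -0.01 [[254.42425028 131.08346316]]
0.0575 0.01 [[249.87969789 133.04845332]]
-0.044 -0.01 [[292.56686585 137.10182035]]
-0.044 0.01 [[288.45421457 139.26218343]]
-0.0575 -0.01 [[297.91333985 137.94686202]]
-0.0575 0.01 [[293.86620053 140.13539522]]
[-1.3225146  -1.18175508]
```

```bash
python3 -c "
from st import *
crop('','pics/side1.png',215,30,110,110,5,'pics/s1d.png')"
```

```text
(no output)
```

View pics/s1d.png

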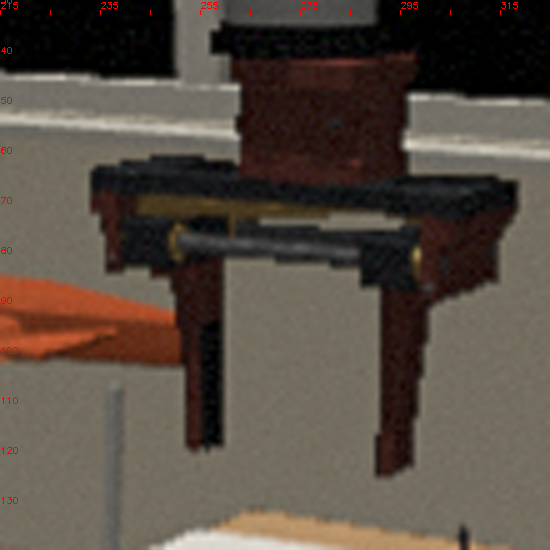

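```bash
python3 -c "
from st import *
e=np.array([.5769,.0469,.2904])
for z in (.08,.1,.12):
 for dx in(.089,-.089):
  for dy in (-.0375,.0375): print(z,dx,dy,proj('side',e+[dx,dy,z]))
for z in (0,.019,.03): print(z,proj('side',e+[-.05,0,z]))
for z in (.08,.12):
 for dx in(.089,-.089):
  for dy in (-.0375,.0375): print(z,dx,dy,proj('top',e+[dx,dy,z]))
"
```

```text
0.08 0.089 -0.0375 [[248.67795268  93.45489806]]
0.08 0.089 0.0375 [[230.4790513   98.76324199]]
0.08 -0.089 -0.0375 [[317.51414332 101.16303077]]
0.08 -0.089 0.0375 [[302.44449632 107.47686478]]
0.1 0.089 -0.0375 [[248.47686953  84.7478536 ]]
0.1 0.089 0.0375 [[230.0911677   89.54495766]]
0.1 -0.089 -0.0375 [[317.96622543  91.7740835 ]]
0.1 -0.089 0.0375 [[302.77154089  97.48944339]]
0.12 0.089 -0.0375 [[248.27249329  75.88506093]]
0.12 0.089 0.0375 [[229.69644906  80.15086601]]
0.12 -0.089 -0.0375 [[318.42660861  82.2021829 ]]
0.12 -0.089 0.0375 [[303.10505991  87.29320206]]
0 [[292.91022756 138.55319297]]
0.019 [[293.1077353  130.18954937]]
0.03 [[293.22364465 125.27809657]]
0.08 0.089 -0.0375 [[273.53698699 137.91269397]]
0.08 0.089 0.0375 [[237.59664078 137.09966164]]
0.08 -0.089 -0.0375 [[271.45854002 222.45999162]]
0.08 -0.089 0.0375 [[234.40509872 221.6137416 ]]
0.12 0.089 -0.0375 [[273.48316627 131.67398497]]
0.12 0.089 0.0375 [[236.05073196 130.82931317]]
0.12 -0.089 -0.0375 [[271.3122087 219.6471316]]
0.12 -0.089 0.0375 [[232.66258775 218.76457149]]
```

Emit:
{"api": "apply_moves", "payload": {"moves": [{"tx":2,"ty":-2.5,"tz":25,"roll":0.006},{"tx":0,"ty":0,"tz":35,"roll":0},{"tx":0,"ty":0,"tz":35,"roll":0},{"tx":0,"ty":0,"tz":25,"roll":0},{"tx":0,"ty":0,"tz":10,"roll":0},{"tx":0,"ty":0,"tz":0,"roll":0}]}}

```text
time_s: 3.45
eef_pos: [0.5726, 0.0469, 0.1587]
orientation: [-2.219, -2.22, 0.005]
wrist_force: [-0.2, -0.1, 0.9]
width: 0.0879
```

```bash
cat > look.py <<'E'
import sys
from st import *
k=sys.argv[1]
o,M=st()
for n in sys.argv[2:] or ['side']:
    cv2.imwrite(f'pics/{n}{k}.png',capture(n)[:,:,::-1])
    a=(215,130,120,118) if n=='side' else (205,165,110,80)
    crop('',f'pics/{n}{k}.png',*a,5 if n=='side' else 7,f'pics/{n}{k}c.png')
E
python3 look.py 2 side
```

```text
t 3.45 eef [0.5726 0.0469 0.1587] carrier xy [29.1  1.5] mm F [-0.17 -0.05  0.91] w 0.0879
tx [-6.e-04  1.e+00 -3.e-04] ty [ 1.0e+00  6.0e-04 -4.7e-03] tz [-4.7e-03 -3.0e-04 -1.0e+00]
```

View pics/side2c.png

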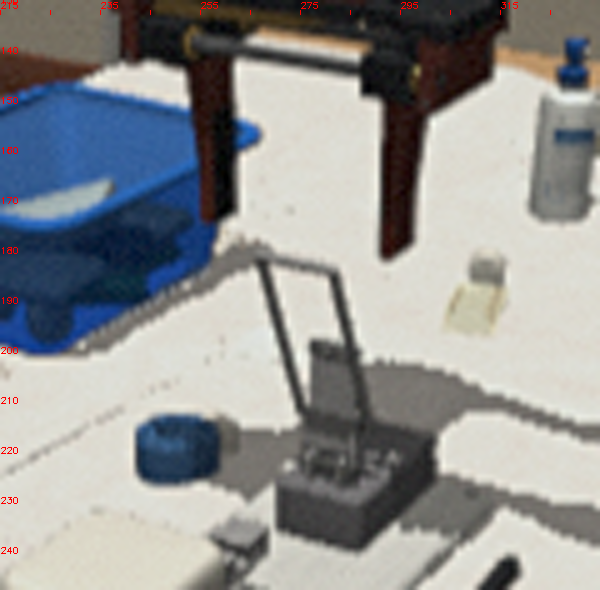

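```bash
python3 -c "
from st import *
e=np.array([.5726,.0469,.1587])
for dx in (.05,-.05):
  for z in (0,.019,.03): print(dx,z,proj('side',e+[dx,0,z]))
for dx in (.05,-.05):
  for dy in (0,-.03,-.05,-.07): print(dx,dy,proj('side',e+[dx,dy,0]), proj('top',e+[dx,dy,.1]))
"
```

```text
0.05 0 [[257.28109606 184.94794579]]
0.05 0.019 [[257.16640914 177.7822496 ]]
0.05 0.03 [[257.09921407 173.57957283]]
-0.05 0 [[293.24092815 192.99803586]]
-0.05 0.019 [[293.43099118 185.58065397]]
-0.05 0.03 [[293.54246531 181.22775002]]
0.05 0 [[257.28109606 184.94794579]] [[256.94255843 170.7543211 ]]
0.05 -0.03 [[263.48659893 181.02753861]] [[269.96695107 171.05247028]]
0.05 -0.05 [[267.47129866 178.51032872]] [[278.64950764 171.25322925]]
0.05 -0.07 [[271.34029921 176.06633989]] [[287.33056866 171.45555364]]
-0.05 0 [[293.24092815 192.99803586]] [[255.64955742 213.64602451]]
-0.05 -0.03 [[298.87343755 188.72003221]] [[268.87251537 213.94755623]]
-0.05 -0.05 [[302.48399645 185.97776988]] [[277.68750501 214.1484525 ]]
-0.05 -0.07 [[305.9850879  183.31867136]] [[286.50098999 214.3492204 ]]
```

Emit:
{"api": "apply_moves", "payload": {"moves": [{"tx":0,"ty":0,"tz":-30,"roll":0},{"tx":0,"ty":0,"tz":-10,"roll":0}]}}

```text
time_s: 3.67
eef_pos: [0.5754, 0.0475, 0.2073]
orientation: [2.217, 2.22, 0.008]
wrist_force: [1.5, -0.3, 2.2]
width: 0.0879
```

Emit:
{"api": "apply_moves", "payload": {"moves": [{"tx":0,"ty":0,"tz":0,"roll":0},{"tx":0,"ty":0,"tz":0,"roll":0},{"tx":0,"ty":0,"tz":0,"roll":0},{"tx":0,"ty":0,"tz":0,"roll":0}], "grip": 0.45}}

```text
time_s: 4.0
eef_pos: [0.5741, 0.0479, 0.2005]
orientation: [-2.219, -2.223, 0.001]
wrist_force: [-0.6, -1.0, -0.1]
width: 0.0648
```

```bash
python3 look.py 3 side; python3 -c "
from st import *
e=get_obs()['eef_pos']
for z in (0,.019,.03): print(z,proj('side',e+[-.03,0,z]),proj('side',e+[.03,0,z]))"
```

```text
t 4.00 eef [0.5741 0.0479 0.2005] carrier xy [30.1  0. ] mm F [-0.56 -1.   -0.09] w 0.0648
tx [-0.002  1.    -0.   ] ty [ 1.      0.002  -0.0011] tz [-0.0011 -0.     -1.    ]
0 [[285.36513591 175.09668883]] [[263.40589241 170.60412155]]
0.019 [[285.48834999 167.44846773]] [[263.34014702 163.12029382]]
0.03 [[285.56062943 162.95970283]] [[263.30162593 158.7296463 ]]
```

View pics/side3c.png

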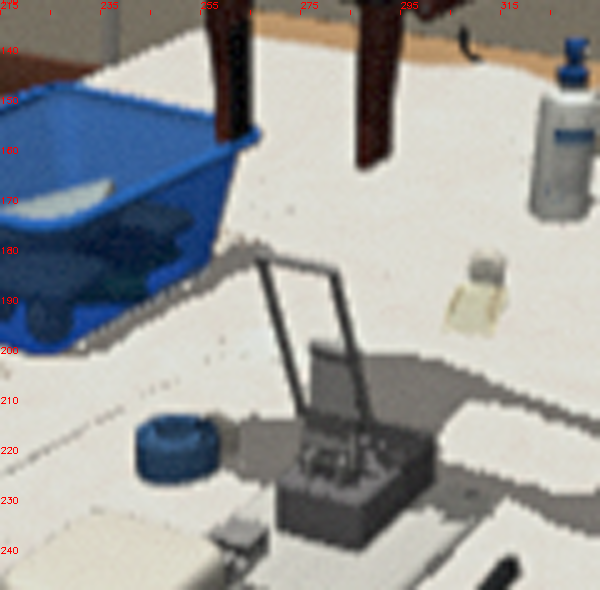

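Emit:
{"api": "apply_moves", "payload": {"moves": [{"tx":0,"ty":0,"tz":25,"roll":0},{"tx":0,"ty":0,"tz":25,"roll":0},{"tx":0,"ty":0,"tz":15,"roll":0},{"tx":0,"ty":0,"tz":0,"roll":0}], "grip": 0.3}}

```text
time_s: 4.38
eef_pos: [0.5718, 0.0479, 0.1308]
orientation: [-2.215, -2.22, 0.01]
wrist_force: [0.1, 0.2, -0.1]
width: 0.0612
```

```bash
python3 look.py 4 side top
```

```text
t 4.38 eef [0.5718 0.0479 0.1308] carrier xy [30.1  2.2] mm F [ 0.11  0.22 -0.14] w 0.0612
tx [-2.1e-03  1.0e+00 -2.0e-04] ty [ 1.      0.0021 -0.0086] tz [-8.6e-03 -2.0e-04 -1.0e+00]
```

View pics/side4c.png

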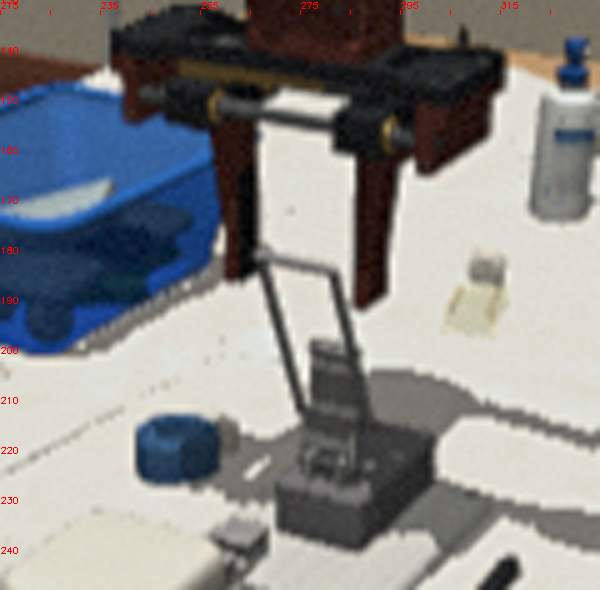

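Emit:
{"api": "apply_moves", "payload": {"moves": [{"tx":0,"ty":0,"tz":0,"roll":0},{"tx":0,"ty":0,"tz":0,"roll":0},{"tx":0,"ty":0,"tz":0,"roll":0},{"tx":0,"ty":0,"tz":0,"roll":0},{"tx":0,"ty":0,"tz":0,"roll":0}], "grip": 1.0}}

```text
time_s: 4.9
eef_pos: [0.5743, 0.0481, 0.1374]
orientation: [2.219, 2.224, 0.001]
wrist_force: [-2.9, 1.2, 3.1]
width: 0.0448
```

```bash
python3 look.py 5 side
```

```text
t 4.90 eef [0.5743 0.0481 0.1374] carrier xy [30.4 -0.2] mm F [-2.93  1.23  3.11] w 0.0448
tx [-2.3e-03  1.0e+00  3.0e-04] ty [1.0e+00 2.3e-03 9.0e-04] tz [ 9.e-04  3.e-04 -1.e+00]
```

View pics/side5c.png

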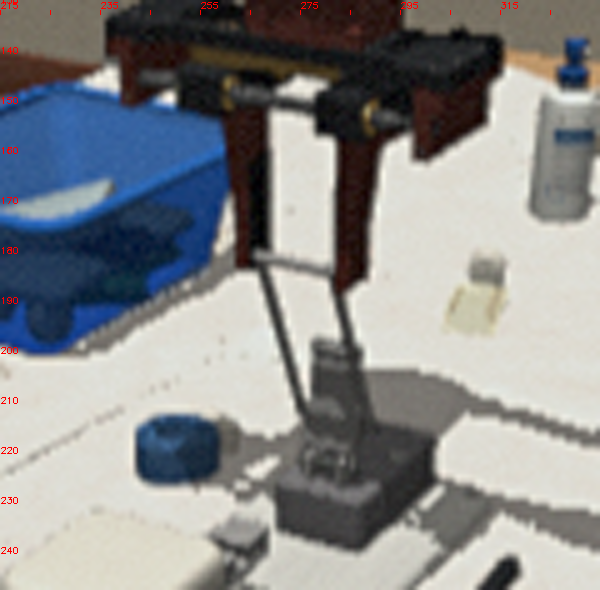

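Emit:
{"api": "apply_moves", "payload": {"moves": [{"tx":10,"ty":0,"tz":4.5,"roll":0},{"tx":10,"ty":0,"tz":6.5,"roll":0},{"tx":9.5,"ty":0,"tz":7.5,"roll":0},{"tx":9,"ty":0,"tz":8.5,"roll":0},{"tx":0,"ty":0,"tz":0,"roll":0}]}}

```text
time_s: 5.37
eef_pos: [0.5735, 0.0887, 0.1062]
orientation: [-2.215, -2.225, 0.002]
wrist_force: [-0.7, 1.0, 0.1]
width: 0.0448
```

```bash
python3 look.py 6 side
```

```text
t 5.37 eef [0.5735 0.0887 0.1062] carrier xy [70.9  0.4] mm F [-0.73  0.98  0.12] w 0.0448
tx [-4.2e-03  1.0e+00  7.0e-04] ty [ 1.      0.0042 -0.0024] tz [-2.5e-03  7.0e-04 -1.0e+00]
```

View pics/side6c.png

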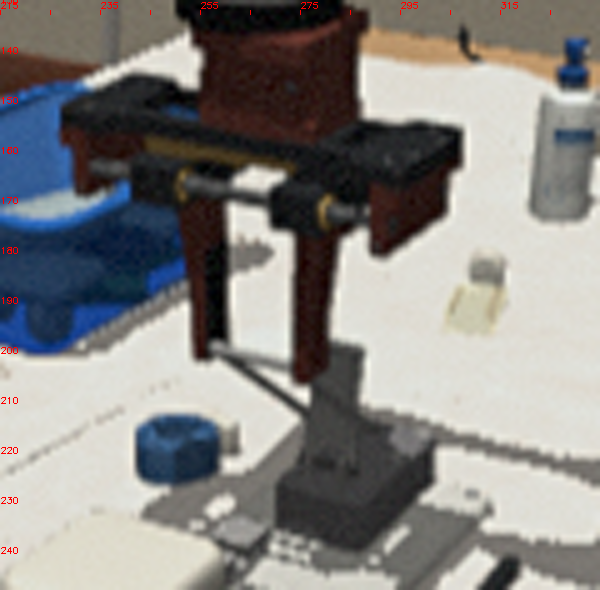

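```bash
cat >> st.py <<'E'
def side_xz(u,v,yc=0):
    t,d=ray('side',u+p[7],v+p[8])
    # carrier plane y=yc
    c,s=np.cos(p[2]),np.sin(p[2]);n=np.array([-s,c,0]);o=np.r_[p[:2],0]+n*yc
    k=n@(o-t)/(n@d);P=t+k*d;D=P-np.r_[p[:2],0]
    return np.round([1000*(c*D[0]+s*D[1]),1000*P[2]],1)
E
python3 -c "
from st import *
print(side_xz(265.5,201),side_xz(274.8,183.2),'prev', side_xz(273.5,182))
print('tips',side_xz(255.5,200.5,-.029),side_xz(277,205,.029))"
```

```text
[ 77.7 148.5] [ 33.5 177.8] prev [ 39.8 183.1]
tips [ 75.6 142.4] [ 74.3 143.5]
```

Emit:
{"api": "apply_moves", "payload": {"moves": [{"tx":7,"ty":0,"tz":8,"roll":0},{"tx":5.5,"ty":0,"tz":8.5,"roll":0},{"tx":4,"ty":0,"tz":8.5,"roll":0},{"tx":3,"ty":0,"tz":8,"roll":0},{"tx":0,"ty":0,"tz":0,"roll":0}]}}

```text
time_s: 5.83
eef_pos: [0.5737, 0.1066, 0.074]
orientation: [-2.218, -2.224, 0.001]
wrist_force: [-1.6, 0.4, 1.0]
width: 0.0448
```

```bash
python3 look.py 7 side
```

```text
t 5.83 eef [0.5737 0.1066 0.074 ] carrier xy [88.8  0.2] mm F [-1.63  0.41  1.04] w 0.0448
tx [-2.8e-03  1.0e+00  2.0e-04] ty [ 1.      0.0028 -0.0015] tz [-1.5e-03  2.0e-04 -1.0e+00]
```

View pics/side7c.png

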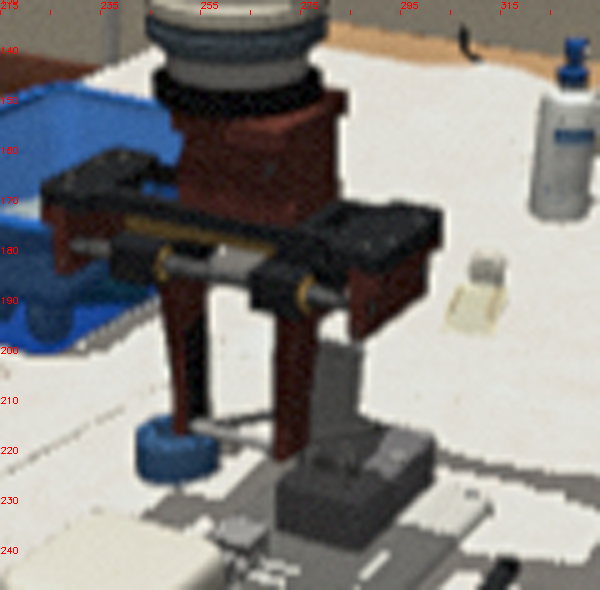

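```bash
python3 -c "
from st import *
print(side_xz(261.7,216.5),side_xz(262,216),side_xz(251.6,216,-.029),side_xz(274,221,.029))"
```

```text
[ 95.7 115.7] [ 94.4 116.4] [ 94.4 109.2] [ 88.4 107.9]
```

Emit:
{"api": "apply_moves", "payload": {"moves": [{"tx":3,"ty":0,"tz":8,"roll":0},{"tx":2.5,"ty":0,"tz":8.5,"roll":0},{"tx":2,"ty":0,"tz":8.5,"roll":0},{"tx":2,"ty":0,"tz":8,"roll":0},{"tx":2,"ty":0,"tz":6,"roll":0},{"tx":1.5,"ty":0,"tz":3,"roll":0},{"tx":0,"ty":0,"tz":0,"roll":0}]}}

```text
time_s: 6.47
eef_pos: [0.5738, 0.1189, 0.0333]
orientation: [-2.219, -2.223, 0.001]
wrist_force: [-2.8, -1.9, 0.4]
width: 0.0448
```

```bash
python3 look.py 8 side top
```

```text
t 6.47 eef [0.5738 0.1189 0.0333] carrier xy [101.1   0. ] mm F [-2.77 -1.94  0.36] w 0.0448
tx [-2.e-03  1.e+00 -2.e-04] ty [ 1.     0.002 -0.001] tz [-1.e-03 -2.e-04 -1.e+00]
```

View pics/side8c.png

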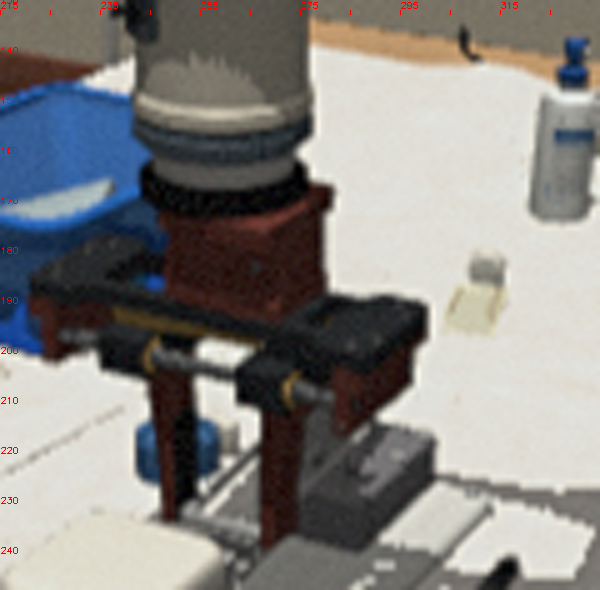

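View pics/top8c.png

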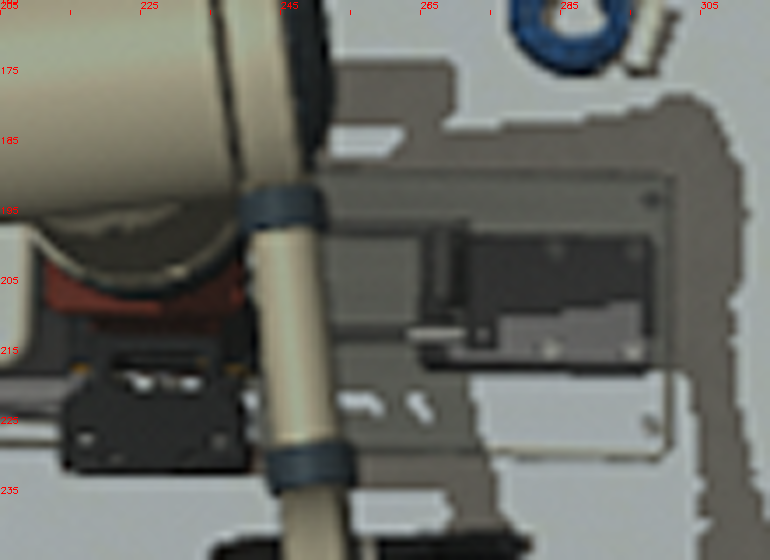

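```bash
python3 -c "
from st import *
print(side_xz(258.5,234.5),side_xz(259,235),side_xz(259.5,235),side_xz(268.5,239,.029))
crop('','pics/side8.png',235,215,60,45,12,'pics/s8z.png')
print(proj('side',c2w(p[:3],[(.1085,-.02,.0735),(.1085,.02,.0735)]))-p[7:9])"
```

```text
[111.3  74.9] [109.1  72.5] [106.9  71.4] [114.3  72.4]
[[251.96605311 232.51660906]
 [266.41789005 236.5843681 ]]
```

View pics/s8z.png

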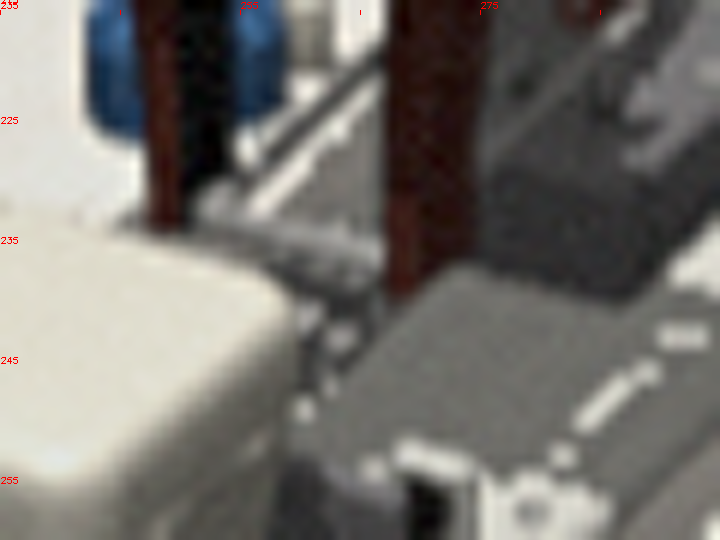

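Emit:
{"api": "apply_moves", "payload": {"moves": [{"tx":0,"ty":0,"tz":2,"roll":0},{"tx":0,"ty":0,"tz":2,"roll":0},{"tx":0,"ty":0,"tz":2,"roll":0},{"tx":0,"ty":0,"tz":0,"roll":0}]}}

```text
time_s: 6.9
eef_pos: [0.574, 0.1191, 0.0282]
orientation: [-2.219, -2.224, -0.0]
wrist_force: [-5.1, 0.3, 1.6]
width: 0.0449
```

Emit:
{"api": "apply_moves", "payload": {"moves": [{"tx":0,"ty":0,"tz":1.5,"roll":0},{"tx":0,"ty":0,"tz":1.5,"roll":0},{"tx":0,"ty":0,"tz":0,"roll":0}]}}

```text
time_s: 7.15
eef_pos: [0.574, 0.119, 0.0252]
orientation: [-2.219, -2.224, 0.0]
wrist_force: [-4.2, -1.5, 1.6]
width: 0.0447
```

Emit:
{"api": "apply_moves", "payload": {"moves": [{"tx":0,"ty":0,"tz":1,"roll":0},{"tx":0,"ty":0,"tz":1,"roll":0},{"tx":0,"ty":0,"tz":0,"roll":0}]}}

```text
time_s: 7.4
eef_pos: [0.5741, 0.1189, 0.0232]
orientation: [-2.219, -2.224, 0.0]
wrist_force: [-4.0, -0.9, 1.4]
width: 0.0447
```

Emit:
{"api": "apply_moves", "payload": {"moves": [{"tx":0,"ty":-0.5,"tz":1,"roll":0},{"tx":0,"ty":0,"tz":1,"roll":0},{"tx":0,"ty":0,"tz":0,"roll":0}]}}

```text
time_s: 7.65
eef_pos: [0.5739, 0.1189, 0.0213]
orientation: [2.219, 2.223, 0.001]
wrist_force: [-2.9, -0.1, 1.3]
width: 0.0449
```

Emit:
{"api": "apply_moves", "payload": {"moves": [{"tx":0,"ty":0,"tz":1,"roll":0},{"tx":0,"ty":0,"tz":1,"roll":0},{"tx":0,"ty":0,"tz":0,"roll":0}]}}

```text
time_s: 7.9
eef_pos: [0.5738, 0.1189, 0.0192]
orientation: [2.219, 2.223, 0.001]
wrist_force: [-1.8, -0.1, 1.2]
width: 0.0452
```

Emit:
{"api": "apply_moves", "payload": {"moves": [{"tx":0,"ty":0,"tz":1,"roll":0},{"tx":0,"ty":0,"tz":1,"roll":0},{"tx":0,"ty":0,"tz":0,"roll":0}]}}

```text
time_s: 8.15
eef_pos: [0.5738, 0.1189, 0.0172]
orientation: [2.219, 2.224, 0.0]
wrist_force: [-1.6, -1.4, 0.9]
width: 0.0452
```

```bash
cat > lz.py <<'E'
import sys
from st import *
k=sys.argv[1];o,M=st()
cv2.imwrite(f'pics/side{k}.png',capture('side')[:,:,::-1])
crop('',f'pics/side{k}.png',235,190,64,64,9,f'pics/sz{k}.png')
E
python3 lz.py 9
```

```text
t 8.15 eef [0.5738 0.1189 0.0172] carrier xy [1.011e+02 1.000e-01] mm F [-1.64 -1.35  0.93] w 0.0452
tx [-0.002  1.     0.   ] ty [1.e+00 2.e-03 4.e-04] tz [ 4.e-04  0.e+00 -1.e+00]
```

View pics/sz9.png

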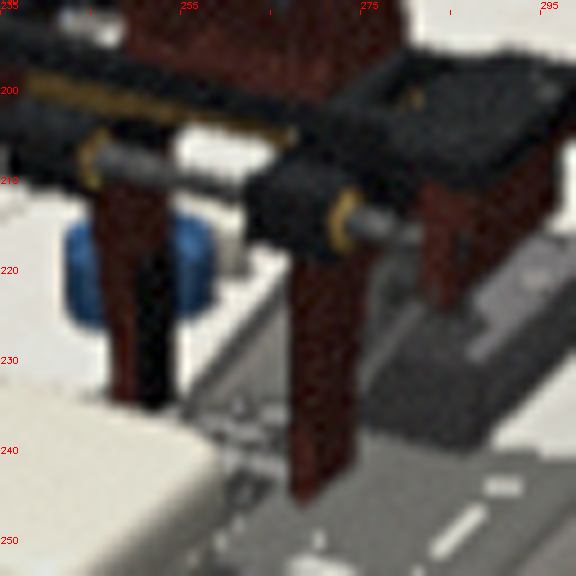

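```bash
python3 -c "
from st import *
for x in (.1035,.1085,.113):
  for z in (.052,.0575,.0635): print(x,z,np.round(proj('side',c2w(p[:3],[(x,-.02,z),(x,0,z),(x,.02,z)]))-p[7:9],1).tolist())
print(np.round(proj('side',c2w(p[:3],[(.0815,.011,.0605),(.104,.011,.0605),(.113,.011,.0605),(.0815,-.011,.0605)]))-p[7:9],1).tolist())
crop('','pics/side9.png',248,225,30,26,22,'pics/sz9b.png')"
```

```text
0.1035 0.052 [[253.3, 239.4], [260.3, 241.5], [267.5, 243.6]]
0.1035 0.0575 [[253.2, 237.5], [260.3, 239.5], [267.5, 241.6]]
0.1035 0.0635 [[253.2, 235.3], [260.3, 237.3], [267.5, 239.4]]
0.1085 0.052 [[252.2, 240.3], [259.3, 242.4], [266.5, 244.5]]
0.1085 0.0575 [[252.1, 238.4], [259.2, 240.4], [266.5, 242.5]]
0.1085 0.0635 [[252.1, 236.2], [259.2, 238.2], [266.4, 240.3]]
0.113 0.052 [[251.2, 241.2], [258.3, 243.2], [265.5, 245.3]]
0.113 0.0575 [[251.1, 239.2], [258.2, 241.2], [265.5, 243.3]]
0.113 0.0635 [[251.1, 237.0], [258.2, 239.0], [265.5, 241.1]]
[[268.9, 235.6], [264.1, 239.6], [262.2, 241.3], [261.1, 233.4]]
```

View pics/sz9b.png

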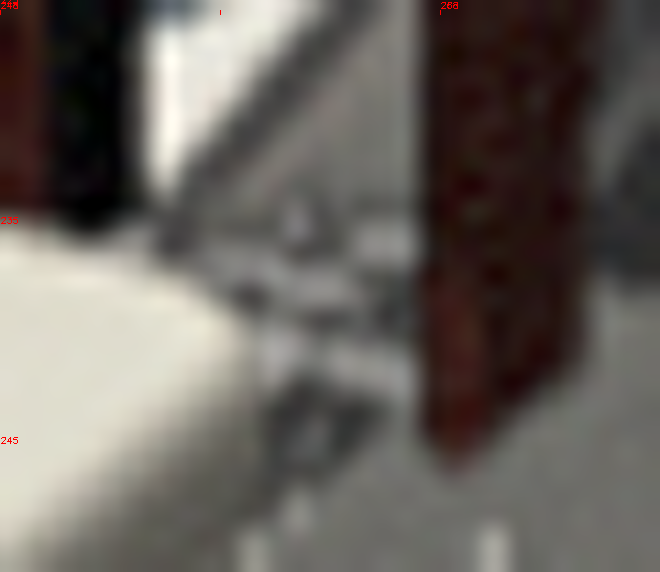

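Emit:
{"api": "apply_moves", "payload": {"moves": [{"tx":0,"ty":0,"tz":1,"roll":0},{"tx":0,"ty":0,"tz":1,"roll":0},{"tx":0,"ty":0,"tz":0,"roll":0}]}}

```text
time_s: 8.45
eef_pos: [0.5737, 0.1189, 0.0151]
orientation: [2.219, 2.224, 0.0]
wrist_force: [-1.4, -0.6, 1.8]
width: 0.0446
```

Emit:
{"api": "apply_moves", "payload": {"moves": [{"tx":0,"ty":0,"tz":1,"roll":0},{"tx":0,"ty":0,"tz":1,"roll":0},{"tx":0,"ty":0,"tz":0,"roll":0}]}}

```text
time_s: 8.7
eef_pos: [0.5739, 0.1189, 0.0147]
orientation: [2.219, 2.223, 0.001]
wrist_force: [-5.4, -2.3, 6.8]
width: 0.0448
```

Emit:
{"api": "apply_moves", "payload": {"moves": [{"tx":0,"ty":0,"tz":1,"roll":0},{"tx":0,"ty":0,"tz":0.5,"roll":0},{"tx":0,"ty":0,"tz":0,"roll":0}]}}

```text
time_s: 8.95
eef_pos: [0.574, 0.119, 0.0143]
orientation: [2.218, 2.223, 0.002]
wrist_force: [-7.2, -1.5, 12.4]
width: 0.045
```

Emit:
{"api": "apply_moves", "payload": {"moves": [{"tx":0,"ty":-0.5,"tz":-2,"roll":0},{"tx":-1,"ty":0,"tz":0,"roll":0},{"tx":-1,"ty":0,"tz":0,"roll":0},{"tx":0,"ty":0,"tz":0,"roll":0}]}}

```text
time_s: 9.28
eef_pos: [0.5737, 0.1177, 0.0144]
orientation: [2.219, 2.224, 0.004]
wrist_force: [-0.8, 4.2, 4.4]
width: 0.0449
```

Emit:
{"api": "apply_moves", "payload": {"moves": [{"tx":-1,"ty":0,"tz":0,"roll":0},{"tx":-1,"ty":0,"tz":0,"roll":0},{"tx":0,"ty":0,"tz":0,"roll":0}]}}

```text
time_s: 9.53
eef_pos: [0.5737, 0.1155, 0.0144]
orientation: [2.219, 2.224, 0.003]
wrist_force: [-0.6, 3.2, 5.2]
width: 0.0449
```

Emit:
{"api": "apply_moves", "payload": {"moves": [{"tx":-1,"ty":0,"tz":0,"roll":0},{"tx":-1,"ty":0,"tz":0,"roll":0},{"tx":0,"ty":0,"tz":0,"roll":0}]}}

```text
time_s: 9.78
eef_pos: [0.5737, 0.1141, 0.0144]
orientation: [-2.218, -2.224, -0.004]
wrist_force: [-1.3, 4.5, 4.4]
width: 0.0451
```

Emit:
{"api": "apply_moves", "payload": {"moves": [{"tx":-1,"ty":0,"tz":0,"roll":0},{"tx":0,"ty":0,"tz":0,"roll":0}]}}

```text
time_s: 9.95
eef_pos: [0.5737, 0.1131, 0.0144]
orientation: [-2.218, -2.224, -0.004]
wrist_force: [-0.5, 4.6, 3.3]
width: 0.045
```

```bash
python3 lz.py 10
```

```text
t 9.95 eef [0.5737 0.1131 0.0144] carrier xy [95.3  0.2] mm F [-0.51  4.62  3.29] w 0.0450
tx [-0.0026  1.      0.0021] ty [1.     0.0026 0.0016] tz [ 0.0016  0.0021 -1.    ]
```

View pics/sz10.png

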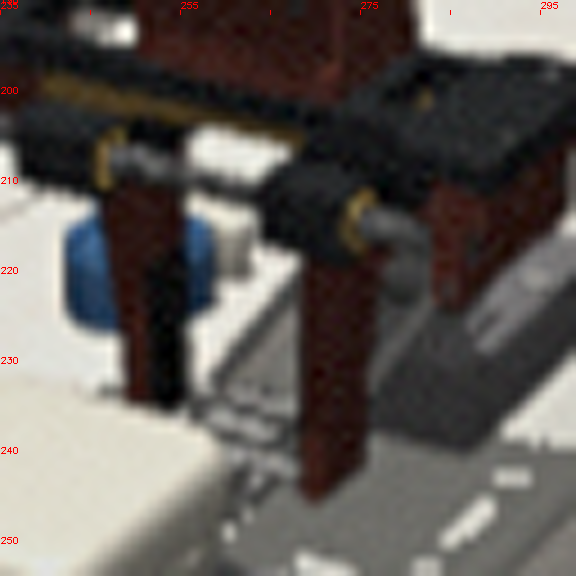

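Emit:
{"api": "apply_moves", "payload": {"moves": [{"tx":0,"ty":0,"tz":-1.5,"roll":0},{"tx":0,"ty":0,"tz":-1.5,"roll":0},{"tx":0,"ty":0,"tz":0,"roll":0}]}}

```text
time_s: 10.25
eef_pos: [0.5733, 0.1131, 0.0155]
orientation: [-2.217, -2.224, -0.002]
wrist_force: [1.7, 5.7, -2.1]
width: 0.0452
```

Emit:
{"api": "apply_moves", "payload": {"moves": [{"tx":0,"ty":0,"tz":-1.5,"roll":0},{"tx":0,"ty":0,"tz":-1.5,"roll":0},{"tx":0,"ty":0,"tz":0,"roll":0}]}}

```text
time_s: 10.5
eef_pos: [0.5731, 0.113, 0.0165]
orientation: [-2.217, -2.223, -0.001]
wrist_force: [7.0, 6.6, -11.5]
width: 0.0451
```

Emit:
{"api": "apply_moves", "payload": {"moves": [{"tx":0,"ty":0,"tz":0,"roll":0},{"tx":0,"ty":0,"tz":2,"roll":0},{"tx":0,"ty":0,"tz":1,"roll":0},{"tx":0,"ty":0,"tz":0,"roll":0}]}}

```text
time_s: 10.83
eef_pos: [0.5734, 0.1127, 0.0156]
orientation: [-2.218, -2.224, -0.001]
wrist_force: [3.4, 4.8, -4.6]
width: 0.045
```

Emit:
{"api": "apply_moves", "payload": {"moves": [{"tx":0,"ty":0,"tz":0,"roll":0},{"tx":0,"ty":0,"tz":0,"roll":0},{"tx":0,"ty":0,"tz":0,"roll":0},{"tx":0,"ty":0,"tz":0,"roll":0}], "grip": 0.3}}

```text
time_s: 11.17
eef_pos: [0.5729, 0.1114, 0.0166]
orientation: [-2.22, -2.223, 0.001]
wrist_force: [0.9, 0.6, -0.4]
width: 0.0616
```

Emit:
{"api": "apply_moves", "payload": {"moves": [{"tx":0,"ty":0,"tz":-10,"roll":0},{"tx":0,"ty":0,"tz":-30,"roll":0},{"tx":0,"ty":0,"tz":-40,"roll":0},{"tx":0,"ty":0,"tz":-40,"roll":0},{"tx":0,"ty":0,"tz":-20,"roll":0},{"tx":0,"ty":0,"tz":0,"roll":0}]}}

```text
time_s: 11.67
eef_pos: [0.5757, 0.1121, 0.1653]
orientation: [2.214, 2.218, 0.015]
wrist_force: [0.8, 0.1, -1.0]
width: 0.061
```

```bash
python3 lz.py 11
```

```text
t 11.67 eef [0.5757 0.1121 0.1653] carrier xy [94.3 -1.8] mm F [ 0.84  0.09 -0.97] w 0.0610
tx [-0.0019  1.      0.0014] ty [0.9999 0.0018 0.0118] tz [ 0.0118  0.0014 -0.9999]
```

View pics/sz11.png

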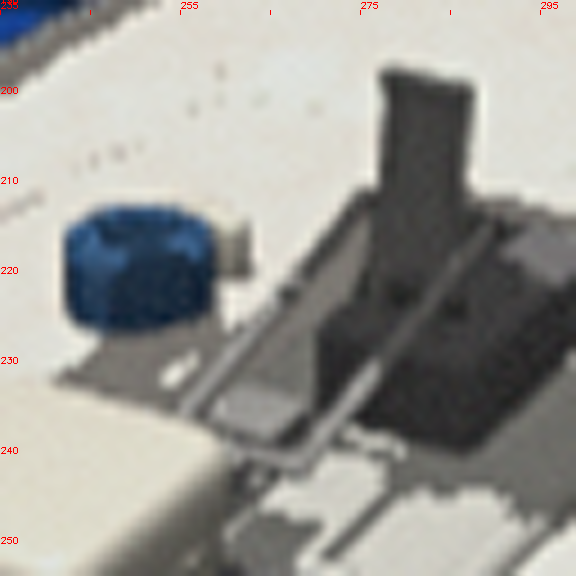

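```bash
python3 -c "
from st import *
print(side_xz(262,239.8),side_xz(261.5,239.5),side_xz(268.5,241,.02),side_xz(255.2,236.3,-.02))
print(side_xz(282.3,198.7))
cv2.imwrite('pics/top11.png',capture('top')[:,:,::-1])
crop('','pics/side11.png',245,225,36,26,20,'pics/sz11b.png')
for th in (1.5,1.6,1.7,1.8):print(th,lev(th,.067,0),pin(th))"
```

```text
[95.8 52.8] [98.1 54.8] [98.9 56.8] [94.5 56.3]
[ -5.5 122. ]
1.5 [-0.00473939  0.12183216] [-0.0066498   0.07808745]
1.6 [0.00195637 0.12197143] [-0.00431168  0.07863598]
1.7 [0.00863258 0.12144154] [-0.00193048  0.07894835]
1.8 [0.01522254 0.12024779] [0.00047001 0.07902143]
```

View pics/sz11b.png

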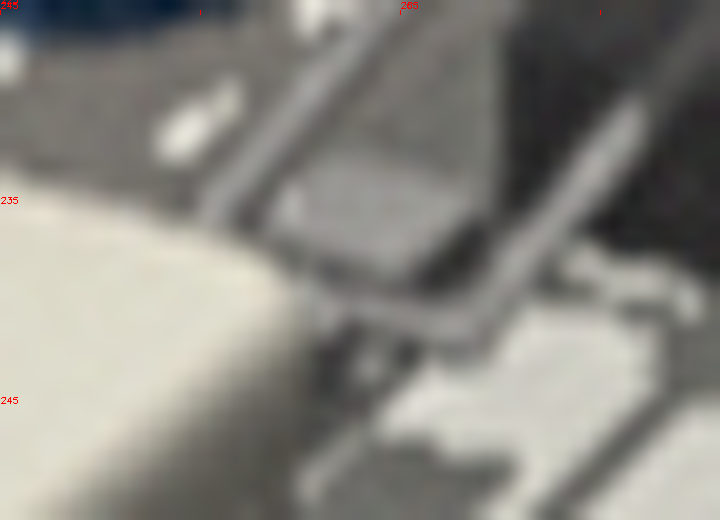

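Emit:
{"api": "apply_moves", "payload": {"moves": [{"tx":-20,"ty":0,"tz":0,"roll":0},{"tx":-25,"ty":0,"tz":0,"roll":0},{"tx":-20,"ty":0,"tz":0,"roll":0},{"tx":-7,"ty":0,"tz":20,"roll":0},{"tx":0,"ty":0,"tz":30,"roll":0},{"tx":0,"ty":0,"tz":20,"roll":0},{"tx":0,"ty":0,"tz":9,"roll":0},{"tx":0,"ty":0,"tz":0,"roll":0}], "grip": 1.0}}

```text
time_s: 12.43
eef_pos: [0.5705, 0.0398, 0.0729]
orientation: [-2.215, -2.219, 0.009]
wrist_force: [0.6, -0.4, -0.5]
width: 0.0118
```

Emit:
{"api": "apply_moves", "payload": {"moves": [{"tx":0,"ty":0,"tz":0,"roll":0},{"tx":0,"ty":0,"tz":0,"roll":0}]}}

```text
time_s: 12.6
eef_pos: [0.5738, 0.0401, 0.0791]
orientation: [2.218, 2.223, 0.002]
wrist_force: [-0.5, 0.2, 0.7]
width: 0.0014
```

```bash
python3 look.py 12 side
```

```text
t 12.60 eef [0.5738 0.0401 0.0791] carrier xy [22.3  0.3] mm F [-0.53  0.24  0.68] w 0.0014
tx [-0.0023  1.     -0.    ] ty [1.     0.0023 0.0015] tz [ 0.0015 -0.     -1.    ]
```

View pics/side12c.png

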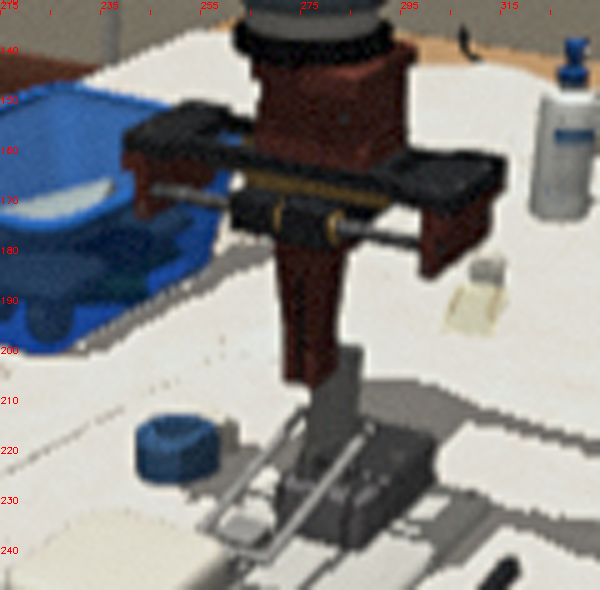

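Emit:
{"api": "apply_moves", "payload": {"moves": [{"tx":-2,"ty":0,"tz":-4,"roll":0},{"tx":-4,"ty":0,"tz":-2,"roll":0},{"tx":-3,"ty":0,"tz":0,"roll":0},{"tx":0,"ty":0,"tz":0,"roll":0}]}}

```text
time_s: 12.98
eef_pos: [0.5737, 0.0302, 0.0848]
orientation: [2.219, 2.222, 0.001]
wrist_force: [0.9, -0.3, 1.3]
width: 0.0003
```

Emit:
{"api": "apply_moves", "payload": {"moves": [{"tx":-2,"ty":0,"tz":0,"roll":0},{"tx":-2,"ty":0,"tz":0,"roll":0},{"tx":-1,"ty":0,"tz":0,"roll":0},{"tx":0,"ty":0,"tz":0,"roll":0}]}}

```text
time_s: 13.32
eef_pos: [0.5733, 0.026, 0.0838]
orientation: [-2.219, -2.223, -0.0]
wrist_force: [0.3, 1.4, 0.3]
width: 0.0002
```

Emit:
{"api": "apply_moves", "payload": {"moves": [{"tx":-2,"ty":0,"tz":0,"roll":0},{"tx":-2,"ty":0,"tz":0,"roll":0},{"tx":-1,"ty":0,"tz":0,"roll":0},{"tx":0,"ty":0,"tz":0,"roll":0}]}}

```text
time_s: 13.65
eef_pos: [0.5731, 0.0215, 0.0833]
orientation: [-2.218, -2.223, -0.001]
wrist_force: [0.0, 4.6, -3.0]
width: 0.0001
```

```bash
python3 look.py 13 side
```

```text
t 13.65 eef [0.5731 0.0215 0.0833] carrier xy [3.7 1. ] mm F [ 0.03  4.57 -3.04] w 0.0001
tx [-0.0024  1.      0.0012] ty [ 1.0e+00  2.4e-03 -6.0e-04] tz [-6.0e-04  1.2e-03 -1.0e+00]
```

View pics/side13c.png

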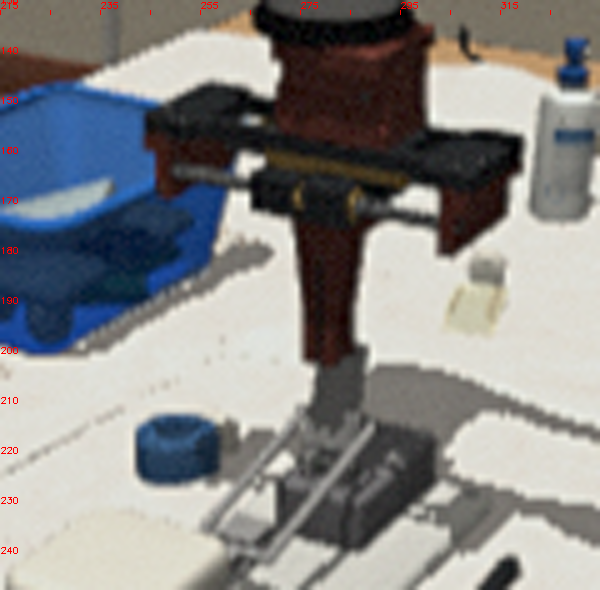

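Emit:
{"api": "apply_moves", "payload": {"moves": [{"tx":-2,"ty":0.5,"tz":0.3,"roll":0},{"tx":-2,"ty":0,"tz":0.4,"roll":0},{"tx":-2,"ty":0,"tz":0.5,"roll":0},{"tx":-2,"ty":0,"tz":0.5,"roll":0},{"tx":0,"ty":0,"tz":0,"roll":0}]}}

```text
time_s: 14.12
eef_pos: [0.5733, 0.0133, 0.0815]
orientation: [-2.218, -2.223, 0.001]
wrist_force: [-0.2, 4.6, -3.0]
width: 0.0006
```

Emit:
{"api": "apply_moves", "payload": {"moves": [{"tx":-2,"ty":0,"tz":0.6,"roll":0},{"tx":-2,"ty":0,"tz":0.7,"roll":0},{"tx":-2,"ty":0,"tz":0.8,"roll":0},{"tx":0,"ty":0,"tz":0,"roll":0}]}}

```text
time_s: 14.45
eef_pos: [0.5733, 0.0072, 0.0795]
orientation: [-2.218, -2.223, 0.001]
wrist_force: [-1.2, 4.3, -1.9]
width: 0.0002
```

Emit:
{"api": "apply_moves", "payload": {"moves": [{"tx":-2,"ty":0,"tz":0.8,"roll":0},{"tx":-2,"ty":0,"tz":0.9,"roll":0},{"tx":-1.5,"ty":0,"tz":0.8,"roll":0},{"tx":0,"ty":0,"tz":0,"roll":0}]}}

```text
time_s: 14.78
eef_pos: [0.5736, 0.0016, 0.0774]
orientation: [-2.219, -2.223, 0.0]
wrist_force: [-0.1, 4.4, -0.8]
width: 0.0005
```

```bash
python3 look.py 14 side
```

```text
t 14.78 eef [0.5736 0.0016 0.0774] carrier xy [-16.2   0.6] mm F [-0.13  4.37 -0.78] w 0.0005
tx [-2.1e-03  1.0e+00  3.0e-04] ty [ 1.0e+00  2.1e-03 -6.0e-04] tz [-6.e-04  3.e-04 -1.e+00]
```

View pics/side14c.png

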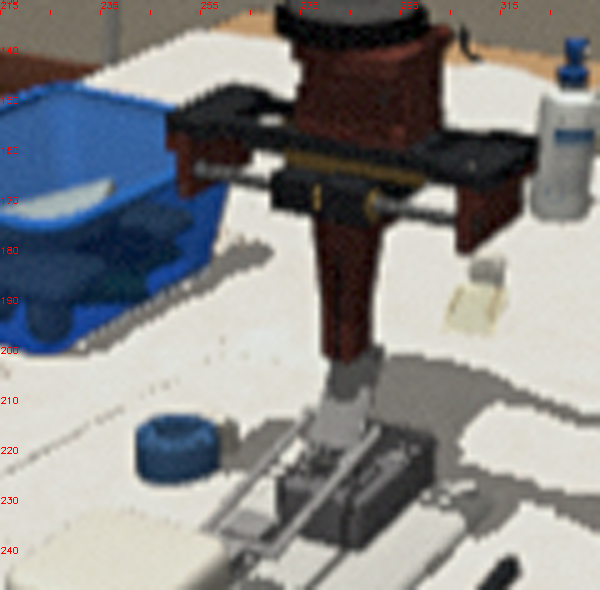

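Emit:
{"api": "apply_moves", "payload": {"moves": [{"tx":-2,"ty":-0.3,"tz":1.1,"roll":0},{"tx":-2,"ty":0,"tz":1.2,"roll":0},{"tx":-2,"ty":0,"tz":1.3,"roll":0},{"tx":0,"ty":0,"tz":0,"roll":0}]}}

```text
time_s: 15.17
eef_pos: [0.5737, -0.0052, 0.074]
orientation: [2.219, 2.223, -0.0]
wrist_force: [-0.2, 3.0, 0.2]
width: 0.0007
```

Emit:
{"api": "apply_moves", "payload": {"moves": [{"tx":-2,"ty":0,"tz":1.4,"roll":0},{"tx":-2,"ty":0,"tz":1.5,"roll":0},{"tx":-2,"ty":0,"tz":1.7,"roll":0},{"tx":0,"ty":0,"tz":0,"roll":0}]}}

```text
time_s: 15.5
eef_pos: [0.5737, -0.0114, 0.0692]
orientation: [2.219, 2.222, -0.001]
wrist_force: [0.8, 2.1, 1.5]
width: 0.0006
```

Emit:
{"api": "apply_moves", "payload": {"moves": [{"tx":-2,"ty":0,"tz":1.8,"roll":0},{"tx":-2,"ty":0,"tz":1.9,"roll":0},{"tx":-2,"ty":0,"tz":2.0,"roll":0},{"tx":0,"ty":0,"tz":0,"roll":0}]}}

```text
time_s: 15.83
eef_pos: [0.5735, -0.0173, 0.0631]
orientation: [2.22, 2.223, -0.001]
wrist_force: [1.1, 1.4, 1.1]
width: 0.0006
```

```bash
python3 look.py 15 side
```

```text
t 15.83 eef [ 0.5735 -0.0173  0.0631] carrier xy [-35.1   0.7] mm F [1.08 1.4  1.12] w 0.0006
tx [-1.5e-03  1.0e+00 -6.0e-04] ty [ 1.0e+00  1.5e-03 -2.0e-04] tz [-2.e-04 -6.e-04 -1.e+00]
```

View pics/side15c.png

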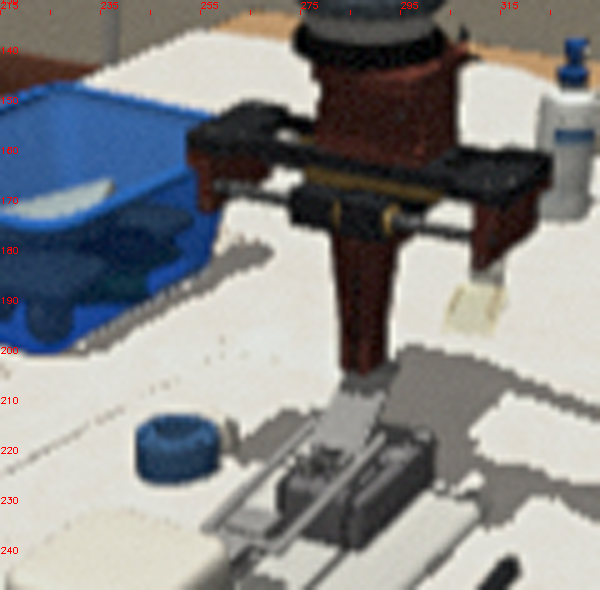

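```bash
python3 -c "
from st import *
crop('','pics/side15.png',245,205,50,40,15,'pics/sz15b.png')
x=-.045;
print(inv if 0 else '')
for th in (.7,.8): print(pin(th),lev(th,.067,0))"
```

```text
[-0.02119488  0.0663149 ] [-0.05124443  0.09816259]
[-0.01995939  0.06837433] [-0.04667935  0.10306286]
```

View pics/sz15b.png

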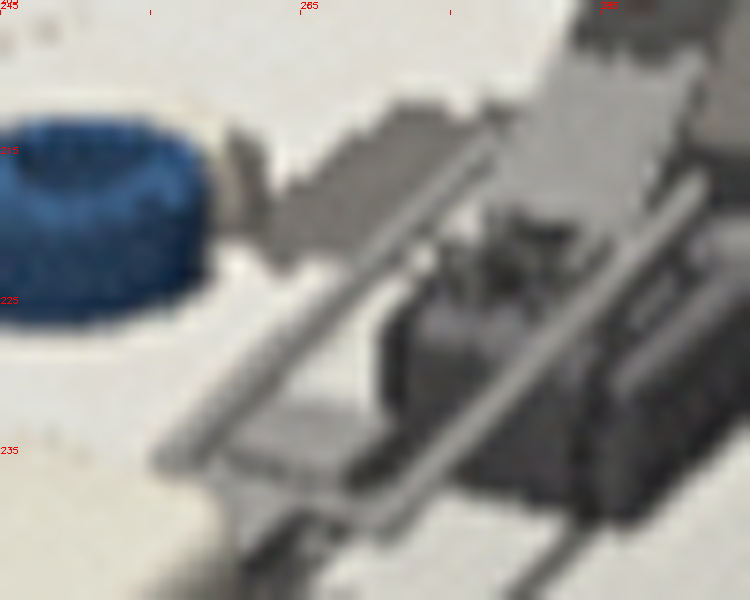

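Emit:
{"api": "apply_moves", "payload": {"moves": [{"tx":-1.8,"ty":0,"tz":2.1,"roll":0},{"tx":-1.7,"ty":0,"tz":2.2,"roll":0},{"tx":-1.6,"ty":0,"tz":2.2,"roll":0},{"tx":-1.5,"ty":0,"tz":2.3,"roll":0},{"tx":0,"ty":0,"tz":0,"roll":0}]}}

```text
time_s: 16.3
eef_pos: [0.5733, -0.0236, 0.054]
orientation: [-2.219, -2.223, 0.001]
wrist_force: [-0.0, 0.8, 0.5]
width: 0.0008
```

Emit:
{"api": "apply_moves", "payload": {"moves": [{"tx":-1.3,"ty":0,"tz":2.3,"roll":0},{"tx":-1.2,"ty":0,"tz":2.4,"roll":0},{"tx":-1,"ty":0,"tz":2.4,"roll":0},{"tx":-0.9,"ty":0,"tz":2.4,"roll":0},{"tx":0,"ty":0,"tz":0,"roll":0}]}}

```text
time_s: 16.72
eef_pos: [0.5732, -0.028, 0.0444]
orientation: [-2.219, -2.223, 0.002]
wrist_force: [-0.4, 0.3, 0.3]
width: 0.0007
```

```bash
python3 look.py 16 side
```

```text
t 16.72 eef [ 0.5732 -0.028   0.0444] carrier xy [-45.7   1.1] mm F [-0.4   0.33  0.25] w 0.0007
tx [-1.7e-03  1.0e+00 -3.0e-04] ty [ 1.      0.0017 -0.0012] tz [-1.2e-03 -3.0e-04 -1.0e+00]
```

View pics/side16c.png

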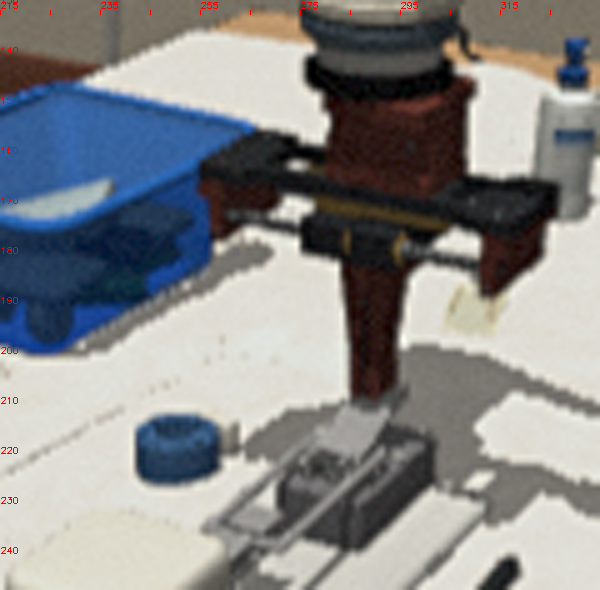

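```bash
python3 -c "
from st import *
crop('','pics/side16.png',245,202,56,44,14,'pics/sz16b.png')
for th in (.25,.35,.5): 
  q=pin(th);print(th,np.round(proj('side',c2w(p[:3],[(*[q[0]],-.02,q[1]),(q[0],.02,q[1])]))-p[7:9],1).tolist(),
   [np.round(proj('side',c2w(p[:3],[(lev(th,.067,0)[0],y,lev(th,.067,0)[1])]))-p[7:9],1).tolist() for y in(-.014,.014)])
for x in (.085,.088,.092,.096): print(x,np.round(proj('side',c2w(p[:3],[(x,-.02,.052),(x,.02,.052),(x,-.02,.0635),(x,.02,.0635)]))-p[7:9],1).tolist())"
```

```text
0.25 [[278.7, 217.4], [292.1, 220.8]] [[[288.0, 206.8]], [[297.3, 209.0]]]
0.35 [[278.7, 216.6], [292.1, 220.0]] [[[287.7, 205.0]], [[297.0, 207.2]]]
0.5 [[278.6, 215.5], [292.0, 218.9]] [[[287.0, 202.4]], [[296.4, 204.6]]]
0.085 [[257.3, 236.2], [271.4, 240.2], [257.2, 232.1], [271.4, 236.0]]
0.088 [[256.6, 236.7], [270.8, 240.7], [256.5, 232.6], [270.8, 236.6]]
0.092 [[255.8, 237.4], [270.0, 241.5], [255.7, 233.3], [269.9, 237.3]]
0.096 [[254.9, 238.1], [269.1, 242.2], [254.8, 234.0], [269.1, 238.0]]
```

View pics/sz16b.png

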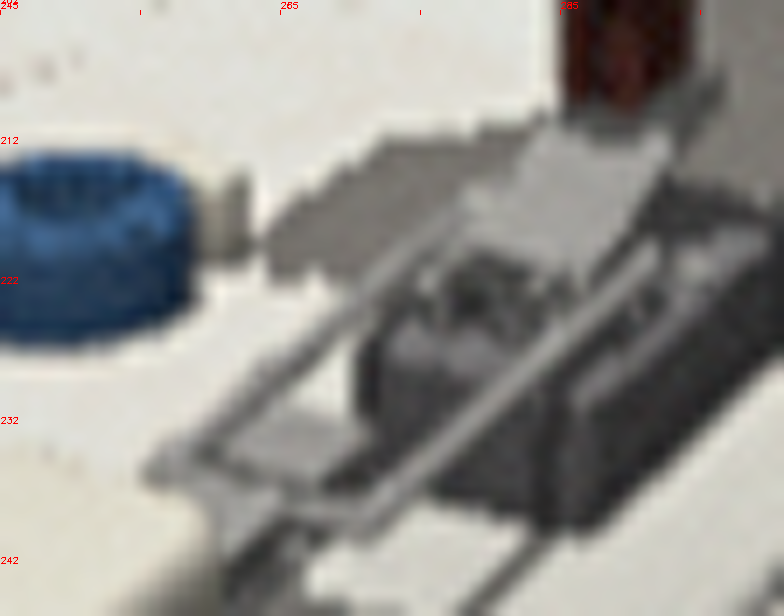

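Emit:
{"api": "apply_moves", "payload": {"moves": [{"tx":-0.6,"ty":0,"tz":2,"roll":0},{"tx":-0.5,"ty":0,"tz":2,"roll":0},{"tx":-0.4,"ty":0,"tz":2,"roll":0},{"tx":0,"ty":0,"tz":0,"roll":0}]}}

```text
time_s: 17.1
eef_pos: [0.5733, -0.0291, 0.0386]
orientation: [-2.219, -2.223, 0.001]
wrist_force: [-0.2, -0.9, -0.2]
width: 0.0007
```

Emit:
{"api": "apply_moves", "payload": {"moves": [{"tx":-0.3,"ty":0,"tz":1.5,"roll":0},{"tx":-0.2,"ty":0,"tz":1.5,"roll":0},{"tx":0,"ty":0,"tz":0,"roll":0}]}}

```text
time_s: 17.35
eef_pos: [0.5734, -0.0296, 0.0359]
orientation: [-2.219, -2.223, 0.001]
wrist_force: [-0.3, -0.3, -0.8]
width: 0.0005
```

```bash
python3 look.py 17 side;python3 -c "
from st import *
crop('','pics/side17.png',245,198,56,44,14,'pics/sz17b.png')"
```

```text
t 17.35 eef [ 0.5734 -0.0296  0.0359] carrier xy [-47.4   0.9] mm F [-0.33 -0.3  -0.81] w 0.0005
tx [-0.002  1.     0.   ] ty [ 1.e+00  2.e-03 -5.e-04] tz [-5.e-04  0.e+00 -1.e+00]
```

View pics/sz17b.png

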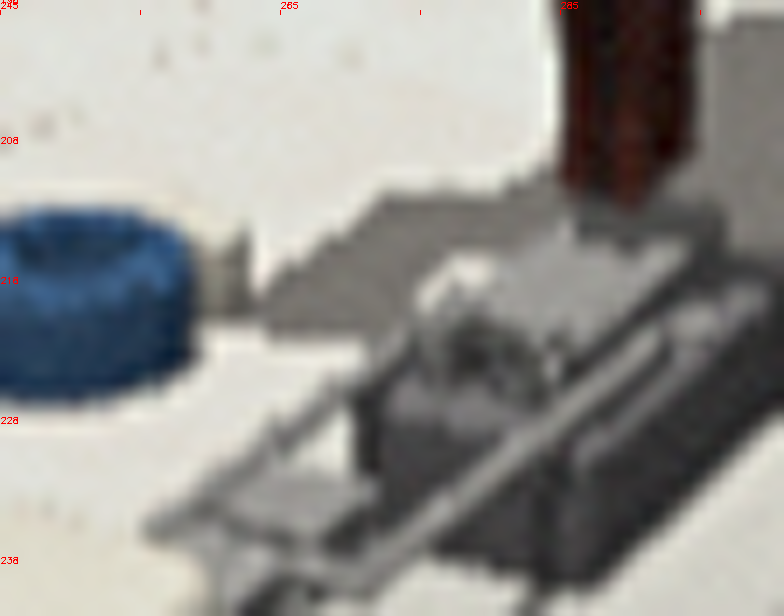

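Emit:
{"api": "apply_moves", "payload": {"moves": [{"tx":0,"ty":0,"tz":1.5,"roll":0},{"tx":0,"ty":0,"tz":1.5,"roll":0},{"tx":0,"ty":0,"tz":0,"roll":0}]}}

```text
time_s: 17.65
eef_pos: [0.5734, -0.0296, 0.033]
orientation: [-2.219, -2.223, 0.0]
wrist_force: [0.4, -0.1, -1.0]
width: 0.0009
```

Emit:
{"api": "apply_moves", "payload": {"moves": [{"tx":0,"ty":0,"tz":1.5,"roll":0},{"tx":0,"ty":0,"tz":1.5,"roll":0},{"tx":0,"ty":0,"tz":0,"roll":0}]}}

```text
time_s: 17.9
eef_pos: [0.5734, -0.0295, 0.0299]
orientation: [-2.219, -2.223, 0.001]
wrist_force: [0.3, -0.7, 0.1]
width: 0.0005
```

Emit:
{"api": "apply_moves", "payload": {"moves": [{"tx":0,"ty":0,"tz":1,"roll":0},{"tx":0,"ty":0,"tz":1,"roll":0},{"tx":0,"ty":0,"tz":0,"roll":0}]}}

```text
time_s: 18.15
eef_pos: [0.5735, -0.0295, 0.0281]
orientation: [-2.219, -2.224, 0.0]
wrist_force: [0.2, -0.2, 0.3]
width: -0.0001
```

```bash
python3 look.py 18 side;python3 -c "
from st import *
crop('','pics/side18.png',245,198,56,44,14,'pics/sz18b.png')"
```

```text
t 18.15 eef [ 0.5735 -0.0295  0.0281] carrier xy [-47.3   0.8] mm F [ 0.16 -0.17  0.3 ] w -0.0001
tx [-2.e-03  1.e+00  1.e-04] ty [ 1.e+00  2.e-03 -3.e-04] tz [-3.e-04  1.e-04 -1.e+00]
```

View pics/sz18b.png

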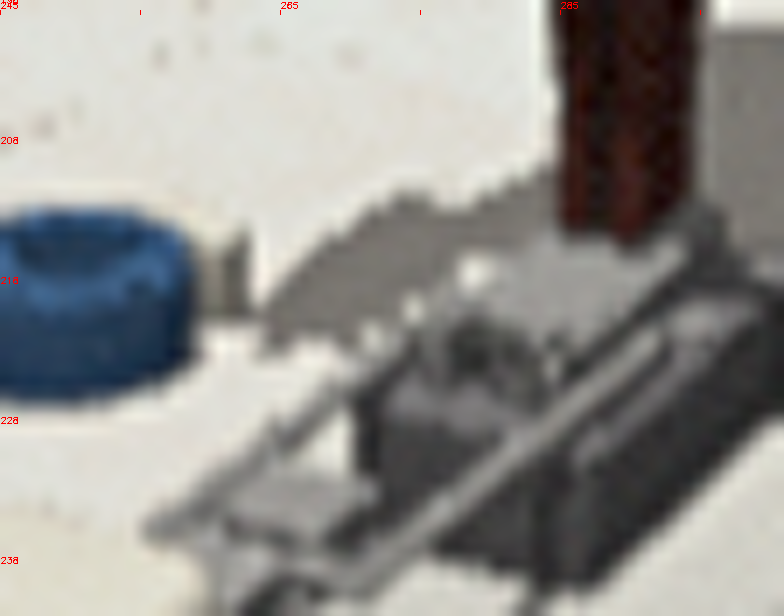

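```bash
python3 -c "
from st import *
for th in (0,.1,.2,.3):
  l=lev(th,.067,.002);print(th,np.round(proj('side',c2w(p[:3],[(l[0],-.014,l[1]),(l[0],.014,l[1])]))-p[7:9],1).tolist())
  l=lev(th,.015,.002);print(th,np.round(proj('side',c2w(p[:3],[(l[0],-.014,l[1]),(l[0],.014,l[1])]))-p[7:9],1).tolist())
crop('','pics/side18.png',270,205,40,30,18,'pics/a.png');crop('','pics/side17.png',270,205,40,30,18,'pics/b.png')
cv2.imwrite('pics/ab.png',np.vstack([cv2.imread('pics/b.png')[:300],cv2.imread('pics/a.png')[:300]]))"
```

```text
0 [[288.3, 211.4], [297.5, 213.6]]
0 [[279.1, 218.9], [288.5, 221.3]]
0.1 [[288.2, 209.2], [297.4, 211.5]]
0.1 [[279.0, 218.4], [288.5, 220.8]]
0.2 [[288.1, 207.2], [297.3, 209.4]]
0.2 [[279.0, 218.0], [288.4, 220.4]]
0.3 [[287.8, 205.3], [297.1, 207.5]]
0.3 [[278.9, 217.6], [288.3, 220.0]]
```

View pics/ab.png

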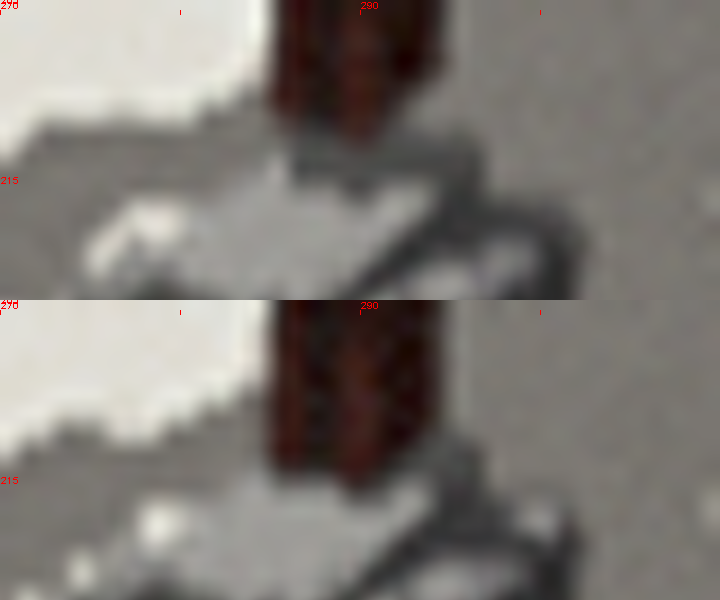

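Emit:
{"api": "apply_moves", "payload": {"moves": [{"tx":0,"ty":0,"tz":0.7,"roll":0},{"tx":0,"ty":0,"tz":0.5,"roll":0},{"tx":0,"ty":0,"tz":0,"roll":0}]}}

```text
time_s: 18.45
eef_pos: [0.5736, -0.0296, 0.0271]
orientation: [2.219, 2.224, -0.0]
wrist_force: [0.5, -0.1, 0.6]
width: 0.0004
```

Emit:
{"api": "apply_moves", "payload": {"moves": [{"tx":0,"ty":0,"tz":0.6,"roll":0},{"tx":0,"ty":0,"tz":0.6,"roll":0},{"tx":0,"ty":0,"tz":0,"roll":0}]}}

```text
time_s: 18.7
eef_pos: [0.5737, -0.0295, 0.026]
orientation: [2.219, 2.224, 0.0]
wrist_force: [-0.4, 0.7, 0.8]
width: 0.0006
```

Emit:
{"api": "apply_moves", "payload": {"moves": [{"tx":0,"ty":0,"tz":0.6,"roll":0},{"tx":0,"ty":0,"tz":0.6,"roll":0},{"tx":0,"ty":0,"tz":0,"roll":0}]}}

```text
time_s: 18.95
eef_pos: [0.574, -0.0292, 0.0259]
orientation: [2.219, 2.224, 0.002]
wrist_force: [-2.1, 1.9, 5.7]
width: 0.0004
```

Emit:
{"api": "apply_moves", "payload": {"moves": [{"tx":0,"ty":0,"tz":0.6,"roll":0},{"tx":0,"ty":0,"tz":0.6,"roll":0},{"tx":0,"ty":0,"tz":0,"roll":0}]}}

```text
time_s: 19.2
eef_pos: [0.5743, -0.0288, 0.0254]
orientation: [2.218, 2.224, 0.004]
wrist_force: [-2.1, 2.8, 7.1]
width: 0.0006
```

Emit:
{"api": "apply_moves", "payload": {"moves": [{"tx":0,"ty":0,"tz":-5,"roll":0},{"tx":0,"ty":0,"tz":-30,"roll":0},{"tx":0,"ty":0,"tz":-40,"roll":0},{"tx":-5,"ty":0,"tz":-40,"roll":0},{"tx":-20,"ty":0,"tz":-40,"roll":0},{"tx":-30,"ty":0,"tz":-20,"roll":0},{"tx":-30,"ty":0,"tz":0,"roll":0},{"tx":0,"ty":0,"tz":0,"roll":0}]}}

```text
time_s: 19.87
eef_pos: [0.5742, -0.1181, 0.1978]
orientation: [2.221, 2.215, -0.0]
wrist_force: [-0.0, 1.1, -1.4]
width: 0.0006
```

```bash
python3 look.py 19 side top;python3 -c "
from st import *
crop('','pics/side19.png',245,198,56,44,14,'pics/sz19b.png')"
```

```text
t 19.87 eef [ 0.5742 -0.1181  0.1978] carrier xy [-135.9    0.4] mm F [-0.03  1.11 -1.4 ] w 0.0006
tx [ 0.0024  1.     -0.0035] ty [ 1.     -0.0024  0.0031] tz [ 0.0031 -0.0035 -1.    ]
```

View pics/sz19b.png

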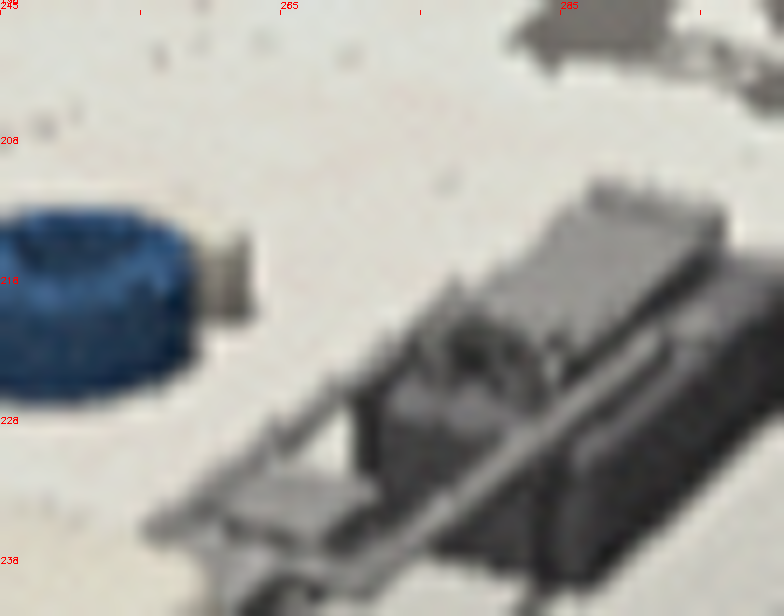

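View pics/top19c.png

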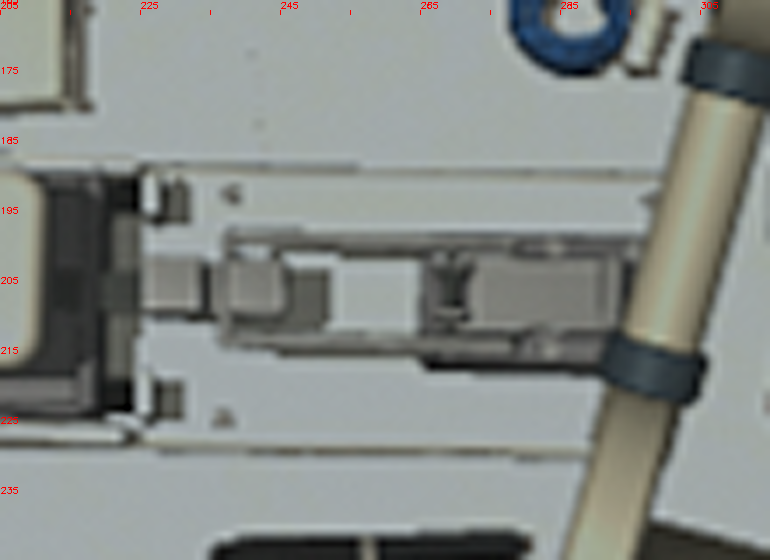

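```bash
python3 -c "
from h import *
print(get_obs()['wrist_force']); print(hand_in())"
```

```text
[-0.16437433  0.20683101 -0.40593021]
the job is handed in; nothing more can be done
None
```

The tray is latched and I have handed the job in, about 20 s into the 67 s allowed. `hand_in()` reports no verdict.

**What I did:**
- I gripped the wire loop near its bar and swung it down over the keeper.
- I felt the bar reach the slot floor and slid it about 6 mm back toward the latch. I then lifted to check: it held against about 11 N, so the bar was under the lip.
- I let go and pushed the lever over with the shut fingers, at about 5 N or less on the way. The load was gone before flat, and the lever then went down on its own.
- I made one light touch to confirm the hard stop. It peaked at about 7 N, because I took one more step after the contact was already clear. Then I backed off.

**Last checks, with the arm clear:**
- The pictures show the lever flat (within about 0.05 rad) and the bar in the slot under the keeper's lip.
- The keeper has been pulled about 15 mm toward the latch, counting the tray's own movement.
- The tray has moved toward its stops. That it is fully home I infer from the spring force (12 N or more) exceeding the 4 N of friction; I did not measure it.
- The nearby bystanders in view (band, pen, swabs) look unmoved. I did not check the ointment bottle or the pouch again.

**What disagreed:**
- The fingertips showed about 30 mm higher in the side camera than the reported TCP height. I worked from the pictures and contact forces instead, and both contacts agreed with that offset.
- The lever force was lower than the 4–12 N stated, about 2–3 N around half way.

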